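# Restock the bag-roll stand from the tilt-out bin

## Robot

A 6-joint arm with a two-finger parallel gripper is mounted at the origin on the work surface. World frame = base frame: x ahead of the robot, y to its left, z up, the work surface at z = 0. Lengths are in mm, angles in rad, forces in N, time in s.
With the tool pointing down it reaches from about 375 to 900 mm from the base axis. Payload 3.1 kg.
Tool frame: the origin (TCP) lies midway between the tips of the shut fingers; the grasp point (between the pads) lies 19 mm behind it; z points along the fingers, x is the direction in which the jaws open and shut, and the axes are right-handed (so a half turn about z gives the same grasp; the last joint's range is limited). The gripper opens to 87 mm and grips with 3 to 60 N. Pads are 19 mm wide; open, the fingers measure 117 mm over their backs; the gripper's body (75 mm by 190 mm) begins 51 mm behind the grasp point.
Start: joints at [-1.282, 0.527, 1.433, -0, 1.181, -0.178], TCP at [281.845, -557.817, 222.548] pointing down, gripper open.
Joint ranges: [-3.08, 3.08], [-0.75, 2.2], [0.22, 2.44], [-1.43, 4.57], [0, 2.65], [-2.85, 2.85]. Speed limits (rad/s): [2.79, 2.79, 3.14, 3.14, 3.14, 3.14].

## Interface

Orientations are given as a unit quaternion [x, y, z, w].
In Python, from bench import bot, grab_frame, get_calibration gives the robot as it stands.
- The arm moves only by the shell command python3 -m handwheel 'ROWS' [FORCE]. ROWS is JSON, a list of rows, each an object with "gripper": the opening, from 0 (shut) to 1 (fully open); "travel": the shift along the tool's x, y, z in m, a list of three; "roll": the turn about the tool's z in rad. In form: [{"gripper": gripper, "travel": [tx, ty, tz], "roll": roll}, ...]. A call has 1 to 10 rows; each row is the pose to reach, as a shift and turn from the pose measured when the call began, along the tool's axes at that moment; what a row does not reach only later rows make up. A row lasts 1/10 s, in which the tool goes at most 50 mm and 8.59 degrees, less where a joint would pass 70% of its speed; a pose out of reach is approached as far as the arm can. A call with a gripper value outside its range is refused whole. The fingers move at their own pace and stop on an object; FORCE is the grip in N (left out, the last holds). Time passes only in rows, so rows that repeat a pose let the fingers close. It gives the time, the measured TCP pose, the force and the opening at its end, in the units of the state.
- bot.observe(): the state, without advancing time (a new reading comes with each control period).
- grab_frame(name): name is "scene" or "top" or "wrist"; returns (picture, depth): 420x560x3 uint8, red, green, blue; 420x560 float32, mm along the optical axis (not along the pixel's ray), 0 where there is no reading.
- get_calibration(name): a dict with "mtx" (3x3 intrinsics, pixels), "eye" and "attitude" of the camera in the world; the wrist camera has in their place "T_tool_cam" (4x4, takes a point from camera to tool coordinates, whose origin is the TCP and whose axes are the tool frame's). Camera axes: x right, y down, z forward; pixel columns grow to the right and rows downward; lengths in mm; the calibration is good to about 2 mm. A picture is of the moment at which its call begins: read the wrist's pose just before it. get_calibration takes no time and is no camera call.
- bot.hand_in(): hands the job in, once; it reports no verdict.
The state is a dict: "t": time; "q": joint angles; "joint_vel": joint speeds; "tau": joint torques, N m; "ee_pos": TCP position; "ee_rot": TCP orientation; "contact_force": force on the tool from outside, world axes, zero at the start; "moment": the same for the moment, N m; "finger_gap": finger opening in mm.
Only numpy, scipy, OpenCV 4.12 (cv2) and the standard library are available. Lean on these libraries where they do the work, as an engineer would, in place of code of your own. Each camera call takes 0.05 s, during which the arm holds its last target. There are 200 camera calls.

## Task

The rolls on the freezer-bag stand have run out. Take every empty card core off its spindle and put it in the recycling caddy, tilt the tilt-out bin right out to its stop by its bar handle, set each fresh roll from it fully down on a spindle of its own, and when the bin is empty tilt it fully shut again. Keep the caddy upright and leave the other things on the counter where they are.

Things in the scene. Friction and masses are not known exactly. Their poses are not given: they have to be found in the camera images.
- stand: Bag-roll stand, fixed to the counter: oak plate 270 x 90 x 16 mm with three upright round steel spindles 20 mm in diameter in a row along its x axis, 85 mm apart, round-tipped, tops 138 mm above the counter. Origin: centre of its underside, on the counter; x along the row (roughly away from the robot), z up.
- spindle0 (a point): Spindle 0 of the stand (nearest the robot): the point on its axis at the plate's upper face (16 mm above the counter); the spindle rises 122 mm above this point.
- spindle1 (a point): Spindle 1 of the stand (the middle one): the point on its axis at the plate's upper face (16 mm above the counter); the spindle rises 122 mm above this point.
- spindle2 (a point): Spindle 2 of the stand (farthest from the robot): the point on its axis at the plate's upper face (16 mm above the counter); the spindle rises 122 mm above this point.
- core0: Empty card core (a brown card tube), 44 mm outside diameter, 38 mm bore, 100 mm long, 20 g; standing on a spindle at the start. Origin: middle of the tube on its axis, 50 mm from either end; z along the tube. May be absent (two or three are present).
- core1: Empty card core (a brown card tube), 44 mm outside diameter, 38 mm bore, 100 mm long, 20 g; standing on a spindle at the start. Origin: middle of the tube on its axis, 50 mm from either end; z along the tube. May be absent (two or three are present).
- core2: Empty card core (a brown card tube), 44 mm outside diameter, 38 mm bore, 100 mm long, 20 g; standing on a spindle at the start. Origin: middle of the tube on its axis, 50 mm from either end; z along the tube. May be absent (two or three are present).
- roll0: Fresh roll of freezer bags: white with a paper band, 58 mm outside diameter, 38 mm bore right through, 100 mm long, about 130 g. At the start it stands on end in a well of the shut tilt-out bin and leans with the bin, or up to 0.1 rad more, when that is tilted. Origin: centre of its lower end; z along its axis (up while the bin is shut). May be absent (two or three are present).
- roll1: Fresh roll of freezer bags: white with a paper band, 58 mm outside diameter, 38 mm bore right through, 100 mm long, about 130 g. At the start it stands on end in a well of the shut tilt-out bin and leans with the bin, or up to 0.1 rad more, when that is tilted. Origin: centre of its lower end; z along its axis (up while the bin is shut). May be absent (two or three are present).
- roll2: Fresh roll of freezer bags: white with a paper band, 58 mm outside diameter, 38 mm bore right through, 100 mm long, about 130 g. At the start it stands on end in a well of the shut tilt-out bin and leans with the bin, or up to 0.1 rad more, when that is tilted. Origin: centre of its lower end; z along its axis (up while the bin is shut). May be absent (two or three are present).
- cabinet: Fixed white carcass of the tilt-out bin, 330 mm wide (y), roofed, top 250 mm above the counter, from x = 10 to 175 mm. Origin: on the counter, below the middle of the bin's pivot; x points from the front panel into the carcass (away from the robot), y along the pivot, z up.
- bin_pivot (a point): Middle of the bin's pivot axis (along the cabinet's y), 20 mm above the counter at the foot of the front panel, in the panel's mid-plane. The panel is white, 320 mm wide, 16 mm thick, its top edge 228 mm up from the pivot.
- bin_well (a point): Centre of the floor of the hopper's middle well, behind the panel: shut, 62 mm behind and 6 mm above the pivot; moves with the bin. Three wells 66 mm wide, 68 mm deep, 92 mm apart along y, between low blocks 40 mm high; hopper front wall 70 mm high (16 mm behind the panel), back wall 60 mm, end walls 94 mm at y = +/-150 mm. Above the blocks about 34 mm between rolls.
- bin (a joint): Tilt of the bin about its bottom pivot, rad: 0 = shut, grows as the top of its front panel comes forward (cabinet -x, to the robot) and down; stop at 0.56. Gravity and a little friction hold it: it stays shut at 0, and past about 0.4 it sinks forward and stays at the stop. Up to 4 N at the handle moves it.
- bin_handle (a point): Middle of the bin's black bar handle: a round bar 10 mm thick and 140 mm long along the cabinet's y, 40 mm in front of the panel's face, 212 mm from the pivot up the panel (16 mm below the panel's top edge). It turns with the bin.
- caddy: Recycling caddy: loose open grey plastic box 210 (x) x 140 (y) x 120 mm high, walls and floor 4 mm, 0.8 kg, empty at the start. Origin: centre of its underside; z up.
- mug: Bystander: white mug, 76 mm across, 88 mm high, handle at its +y. Origin: centre of its underside.
- mill: Bystander: wooden pepper mill, 56 mm across, 175 mm high. Origin: centre of its underside.
- oil: Bystander: green glass oil bottle, 62 mm across, 210 mm high. Origin: centre of its underside.
- jar: Bystander: glass storage jar with steel lid, 76 mm across, 105 mm high. Origin: centre of its underside.
- bowl: Bystander: small blue bowl, 130 mm across, 60 mm high. Origin: centre of its underside.
- spoon: Bystander: wooden spoon, 220 mm long, lying on the counter. Origin: on its underside near mid-length; x along it.
Mind the look-alikes: they are no part of the job. Leave any blue look-alike of the core2 alone.

How it is judged (in metres and radians):
On the way:
1. the bin is tilted right out (beyond 0.5 rad) (value of joint bin above 0.5 rad), for 0.2 s.
At the end, for the whole second after the job is handed in: Every roll present stands on a spindle (axis within 14 mm, lower end within 5 mm of the plate, 0.1 rad of upright, at rest); every core present is at rest in the caddy (its middle between the walls, below the rim); bin shut (below 0.04 rad); caddy upright ((horizontal distance between roll0 and spindle0 below 0.014 m or horizontal distance between roll0 and spindle1 below 0.014 m or horizontal distance between roll0 and spindle2 below 0.014 m) and z of each of roll0, roll1, roll2 in the frame of stand below 0.021 m and angle between each of roll0, roll1, roll2, caddy's own z axis and vertical below 0.1 rad and linear speed of each of roll0, roll1, roll2, core0, core1, core2 below 0.03 m/s and (horizontal distance between roll1 and spindle0 below 0.014 m or horizontal distance between roll1 and spindle1 below 0.014 m or horizontal distance between roll1 and spindle2 below 0.014 m) and (horizontal distance between roll2 and spindle0 below 0.014 m or horizontal distance between roll2 and spindle1 below 0.014 m or horizontal distance between roll2 and spindle2 below 0.014 m) and x of core0 in the frame of caddy between -0.1 and 0.1 m and y of core0 in the frame of caddy between -0.066 and 0.066 m and z of core0 in the frame of caddy between 0 and 0.11 m and x of core1 in the frame of caddy between -0.1 and 0.1 m and y of core1 in the frame of caddy between -0.066 and 0.066 m and z of core1 in the frame of caddy between 0 and 0.11 m and x of core2 in the frame of caddy between -0.1 and 0.1 m and y of core2 in the frame of caddy between -0.066 and 0.066 m and z of core2 in the frame of caddy between 0 and 0.11 m and value of joint bin below 0.04 rad); the robot touches nothing.
It fails at once if another thing on the counter is pushed more than 40 mm away or tipped over (distance of any of mug, mill, oil, jar, bowl, spoon from where it was at the start of the episode above 0.04 m or angle between any of mug, mill, oil, jar, bowl, spoon's own z axis and vertical above 0.6 rad).
It fails at once if the caddy is tipped over (angle between caddy's own z axis and vertical above 0.7 rad).
Of roll0, roll1, roll2 only 2 to 3 are there at a start; the rules pass over those that are not, and their reading is None.
Of core0, core1, core2 only 2 to 3 are there at a start; the rules pass over those that are not, and their reading is None.
At some moment in a run one of caddy may be knocked a few centimetres aside while the robot is not near it.
Once in a run the grip may slacken for a moment while it holds something.
It also fails if it takes over 210 s, if anything falls off the work surface, if the arm or the gripper's body presses on something with over 40 N, if the wrist force passes 120 N, or if a joint passes its speed limit or range.

## Working session

There is one attempt and no reset: what is moved stays moved. The work goes in short steps, Python scripts to look and compute and a shell command to move; the robot and the scene stay as the last step left them, time stands still between calls to the robot, and variables do not carry over. Pictures are saved under pics/ and viewed, on a budget of 14 in all, crops included, one or two more only if the job needs it, and the job is handed in when it is done.

```bash
ls; mkdir -p pics; cat > h.py <<'E'
import numpy as np, cv2
from bench import bot, grab_frame, get_calibration
from scipy.spatial.transform import Rotation as R
E
python3 - <<'E'
from h import *
s=bot.observe(); print(s)
for n in("scene","top"):
    p,d=grab_frame(n); cv2.imwrite(f"pics/{n}0.png",p[:,:,::-1]); np.savez(f"{n}0.npz",p=p,d=d)
    print(n,get_calibration(n))
print(get_calibration("wrist"))
E
```

```text
pics
{'t': 0.0, 'q': array([-1.28152107e+00,  5.28453540e-01,  1.43393246e+00, -2.50172628e-05,
        1.18137762e+00, -1.78513503e-01]), 'joint_vel': array([ 0.00092344, -0.00200763, -0.00012168,  0.00159684, -0.0007284 ,
       -0.00081885]), 'tau': array([-6.95508716e-04, -4.40045106e+01, -1.76589704e+01,  6.31265296e-02,
        5.83059294e-02, -1.55590633e-04]), 'ee_pos': array([ 281.61734471, -557.12246933,  221.56979922]), 'ee_rot': array([ 8.51739543e-01, -5.23964285e-01, -8.16573342e-04, -7.15268509e-04]), 'contact_force': array([ 0.0946258 , -0.37743599, -0.39351877]), 'moment': array([-0.08989185, -0.00667718, -0.0168295 ]), 'finger_gap': 87.1754314507687}
scene {'mtx': array([[544.18716677,   0.        , 276.41150649],
       [  0.        , 544.18716677, 215.08186478],
       [  0.        ,   0.        ,   1.        ]]), 'eye': array([ 147.37473907,  861.10868927, 1783.82531103]), 'attitude': array([-0.19738722,  0.94329465, -0.26000824,  0.0602429 ])}
top {'mtx': array([[423.60150706,   0.        , 283.71735954],
       [  0.        , 423.60150706, 213.14858128],
       [  0.        ,   0.        ,   1.        ]]), 'eye': array([ 346.34261514,    9.62941229, 1732.15940036]), 'attitude': array([-0.69503903,  0.71513003, -0.056686  ,  0.04792155])}
{'mtx': array([[375.79073428,   0.        , 278.24320772],
       [  0.        , 375.79073428, 211.6961673 ],
       [  0.        ,   0.        ,   1.        ]]), 'T_tool_cam': array([[ 9.99999592e-01, -8.89253518e-04,  1.58774138e-04,
        -1.08839207e-01],
       [ 8.16122485e-04,  9.64749255e-01,  2.63169543e-01,
        -7.07358369e+01],
       [-3.87201673e-04, -2.63169306e-01,  9.64749587e-01,
        -1.62081749e+02],
       [ 0.00000000e+00,  0.00000000e+00,  0.00000000e+00,
         1.00000000e+00]])}
```

View pics/scene0.png

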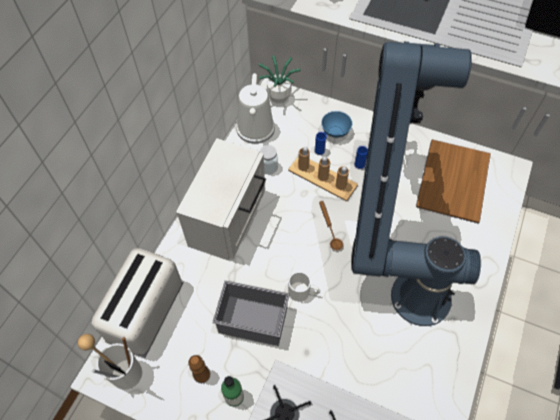

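View pics/top0.png

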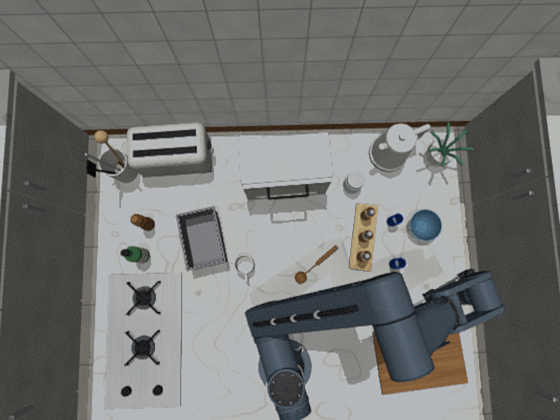

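Top view: the stand is at about (363,237) with three brown cores on it and blue look-alikes at (395,219) and (397,265). The cabinet handle is near (288,193), the caddy at (203,240), the mug at (245,266) and the jar at (355,182).

```bash
cat >> h.py <<'E'
def cloud(n,d,pose=None):
    c=get_calibration(n); K=c["mtx"]; v,u=np.mgrid[:420,:560]
    P=np.dstack([(u-K[0,2])*d/K[0,0],(v-K[1,2])*d/K[1,1],d])
    if n=="wrist":
        T=c["T_tool_cam"]; Rt=R.from_quat(pose[1]).as_matrix(); return (P@T[:3,:3].T+T[:3,3])@Rt.T+pose[0]
    return P@R.from_quat(c["attitude"]).as_matrix().T+c["eye"]
def tool(x,y,z=None):
    "world target (TCP) -> shift in tool axes"
    s=bot.observe(); e=s["ee_pos"]; t=np.array([x,y,e[2] if z is None else z])
    return R.from_quat(s["ee_rot"]).inv().apply(t-e)/1000
E
python3 - <<'E'
from h import *
for n in("top","scene"):
    f=np.load(n+"0.npz"); p,d=f["p"],f["d"]; W=cloud(n,d); ok=d>0
    print(n)
    hsv=cv2.cvtColor(p,cv2.COLOR_RGB2HSV); H,S,V=hsv[...,0].astype(int),hsv[...,1],hsv[...,2]
    z=W[...,2]
    def rep(name,m,lo,hi,amin=8):
        m=(m&ok&(z>lo)&(z<hi)&(abs(W[...,1])<900)).astype(np.uint8)
        k,l,st,ce=cv2.connectedComponentsWithStats(m)
        for i in range(1,k):
            if st[i,4]>=amin:
                q=W[l==i]; (c,s,a)=cv2.minAreaRect(q[:,:2].astype(np.float32)); print(name,st[i,4],ce[i].round(),"med",np.median(q,0).round(),"rect",np.round(c),np.round(s),round(a,1),"z",q[:,2].min().round(),q[:,2].max().round())
    t=np.ones_like(ok)
    box=(W[...,0]>300)&(W[...,0]<800)&(W[...,1]<-150)&(W[...,1]>-450)
    rep("oak",(H>8)&(H<28)&(S>80)&box,8,26,40)
    rep("coretop",box&(S>30),100,128); rep("tip",box,129,145,3)
    rep("roof",t&(W[...,0]<950),240,260,300)
    rep("caddyrim",t&(W[...,1]>150),110,128,40)
    rep("handle",(V<60)&(W[...,0]>450),205,250,20)
    rep("blue",(H>100)&(H<125)&(S>120)&box,30,130,15)
    if n=="top": rep("objs",t&(W[...,0]>250)&(W[...,0]<900)&(abs(W[...,1])<450),25,400,60)
    # rolls inside? 
E
```

```text
top
oak 814 [362. 239.] med [ 475. -327.   16.] rect [ 496. -335.] [ 88. 266.] 80.3 z 8.0 26.0
oak 87 [328. 254.] med [ 430. -189.   20.] rect [ 430. -187.] [15. 98.] 38.0 z 9.0 26.0
coretop 42 [369. 212.] med [ 579. -343.  113.] rect [ 583. -345.] [42. 40.] 21.0 z 100.0 122.0
coretop 40 [367. 236.] med [ 490. -332.  115.] rect [ 493. -333.] [45. 39.] 88.8 z 101.0 123.0
coretop 43 [366. 256.] med [ 414. -324.  114.] rect [ 415. -321.] [42. 42.] 51.0 z 101.0 125.0
tip 19 [389. 158.] med [ 788. -431.  134.] rect [ 790. -431.] [35.  6.] 62.6 z 129.0 144.0
tip 3 [326. 188.] med [ 677. -179.  140.] rect [ 677. -179.] [8. 1.] 86.0 z 138.0 141.0
tip 17 [372. 212.] med [ 579. -350.  136.] rect [ 581. -350.] [18. 14.] 73.7 z 130.0 144.0
tip 22 [369. 234.] med [ 496. -334.  136.] rect [ 496. -334.] [16. 16.] 86.1 z 130.0 144.0
tip 24 [367. 256.] med [ 413. -320.  136.] rect [ 413. -320.] [16. 19.] 3.3 z 131.0 141.0
roof 4519 [284. 161.] med [758. -20. 250.] rect [760. -21.] [188. 330.] 2.9 z 240.0 260.0
caddyrim 106 [212.  56.] med [1239.  259.  119.] rect [1239.  254.] [200.   9.] 89.7 z 110.
[... 3252 characters left out ...]
3. 308. 121.] rect [501. 308.] [223. 158.] 11.5 z 110.0 128.0
caddyrim 68 [147. 333.] med [769. 518. 117.] rect [769. 516.] [102.  11.] 88.8 z 110.0 128.0
caddyrim 45 [114. 351.] med [837. 605. 119.] rect [832. 606.] [58. 13.] 45.0 z 110.0 128.0
caddyrim 65 [127. 374.] med [753. 653. 119.] rect [762. 651.] [95. 30.] 71.6 z 110.0 128.0
caddyrim 60 [199. 369.] med [559. 556. 119.] rect [565. 550.] [47. 28.] 51.3 z 111.0 127.0
handle 122 [254. 195.] med [632. -24. 239.] rect [647. -26.] [ 42. 153.] 3.0 z 229.0 247.0
blue 99 [320. 145.] med [ 553. -438.   69.] rect [ 556. -439.] [20. 39.] 89.1 z 31.0 106.0
blue 120 [360. 159.] med [ 381. -438.   69.] rect [ 383. -437.] [38. 23.] 4.8 z 30.0 112.0
```

```bash
python3 - <<'E'
from h import *
print(tool(414.5,-319.5,260))
E
```

```text
[-0.15229992 -0.22577936 -0.03797194]
```

```bash
python3 -m handwheel '[{"gripper":1,"travel":[-0.05,-0.075,-0.038],"roll":0.15},{"gripper":1,"travel":[-0.152,-0.226,-0.038],"roll":0.64},{"gripper":1,"travel":[-0.152,-0.226,-0.038],"roll":0.64},{"gripper":1,"travel":[-0.152,-0.226,-0.038],"roll":0.64},{"gripper":1,"travel":[-0.152,-0.226,-0.038],"roll":0.64},{"gripper":1,"travel":[-0.152,-0.226,-0.038],"roll":0.64},{"gripper":1,"travel":[-0.152,-0.226,-0.038],"roll":0.64},{"gripper":1,"travel":[-0.152,-0.226,-0.038],"roll":0.64},{"gripper":1,"travel":[-0.152,-0.226,-0.038],"roll":0.64}]' 10
python3 - <<'E'
from h import *
s=bot.observe(); print(s["ee_pos"],R.from_quat(s["ee_rot"]).as_matrix()[:,0],s["q"])
p,d=grab_frame("wrist"); cv2.imwrite("pics/w1.png",p[:,:,::-1])
W=cloud("wrist",d,(s["ee_pos"],s["ee_rot"])); z=W[...,2]
for n,lo,hi in(("tip",130,146),("top",108,122)):
    m=((d>0)&(z>lo)&(z<hi)).astype(np.uint8); k,l,st,ce=cv2.connectedComponentsWithStats(m)
    for i in range(1,k):
        if st[i,4]>40: q=W[l==i]; c,r=cv2.minEnclosingCircle(q[:,:2].astype(np.float32)); print(n,st[i,4],ce[i].round(),np.round(c),round(r),np.median(q,0).round())
print(tool(414.5,-319.5,81))
E
```

```text
t: 1.0
ee_pos: [414.5, -320.6, 259.8]
ee_rot: [-0.643, 0.766, 0.001, 0.0]
contact_force: [-0.3, -1.0, -0.4]
finger_gap: 87.1
[ 414.52057717 -320.61674046  259.80758032] [-0.1721154  -0.98507586 -0.00135932] [-8.71946958e-01  3.46834284e-01  1.63759721e+00  3.04380583e-04
  1.15894194e+00  8.71703345e-01]
tip 565 [279.  89.] [ 498. -336.] 10 [ 498. -336.  135.]
tip 441 [280. 201.] [ 414. -322.] 10 [ 415. -322.  135.]
top 723 [276.  94.] [ 495. -333.] 22 [ 497. -334.  116.]
top 685 [279. 195.] [ 416. -322.] 22 [ 415. -321.  115.]
top 77 [279. 188.] [ 416. -322.] 10 [ 423. -323.  115.]
[-1.04532283e-03 -8.25564451e-05  1.78781708e-01]
```

View pics/w1.png

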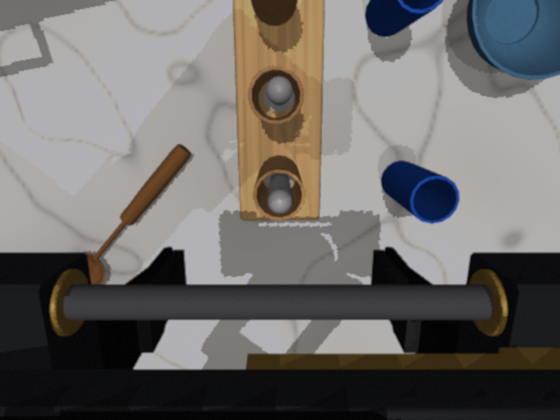

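Wrist view: core 0 is centred in the columns at (279,195), with core 1 at (276,94). The cores sit freely on their spindles and the two blue tubes stand clear to the right.

```bash
python3 -m handwheel '[{"gripper":0.85,"travel":[0,0,0.05],"roll":0},{"gripper":0.85,"travel":[0,0,0.10],"roll":0},{"gripper":0.85,"travel":[0,0,0.14],"roll":0},{"gripper":0.85,"travel":[0,0,0.178],"roll":0},{"gripper":0.85,"travel":[0,0,0.178],"roll":0},{"gripper":0.3,"travel":[0,0,0.178],"roll":0},{"gripper":0.3,"travel":[0,0,0.178],"roll":0},{"gripper":0.3,"travel":[0,0,0.178],"roll":0},{"gripper":0.3,"travel":[0,0,0.178],"roll":0},{"gripper":0.3,"travel":[0,0,0.178],"roll":0}]' 10 && python3 -m handwheel '[{"gripper":0.3,"travel":[0,0,-0.03],"roll":0},{"gripper":0.3,"travel":[0,0,-0.07],"roll":0},{"gripper":0.3,"travel":[0,0,-0.12],"roll":0},{"gripper":0.3,"travel":[0,0,-0.17],"roll":0},{"gripper":0.3,"travel":[0,0,-0.2],"roll":0},{"gripper":0.3,"travel":[0,0,-0.2],"roll":0}]'
cat >> h.py <<'E'
def caddy():
    p,d=grab_frame("top"); W=cloud("top",d); z=W[...,2]
    m=((d>0)&(z>108)&(z<128)&(abs(W[...,0]-500)<190)&(abs(W[...,1]-308)<150)).astype(np.uint8)
    k,l,st,_=cv2.connectedComponentsWithStats(m); i=1+np.argmax(st[1:,4])
    c,s,a=cv2.minAreaRect(W[l==i][:,:2].astype(np.float32)); 
    print("caddy",np.round(c),np.round(s),round(a,1)); return np.array(c),s,a
E
python3 - <<'E'
from h import *
s=bot.observe(); print(s["ee_pos"],s["finger_gap"],s["q"])
c,_,a=caddy()
u=np.array([np.cos(np.radians(11.2)),np.sin(np.radians(11.2))])
for k in(-60,0,60): t=c+k*u; print(k,t,tool(*t))
E
```

```text
t: 2.05
ee_pos: [414.8, -321.0, 83.1]
ee_rot: [-0.643, 0.766, -0.0, 0.0]
contact_force: [-0.9, -0.2, 4.8]
finger_gap: 43.2
t: 2.65
ee_pos: [416.7, -323.2, 288.8]
ee_rot: [-0.643, 0.766, -0.007, 0.0]
contact_force: [0.1, -0.4, 0.9]
finger_gap: 43.4
[ 416.74786723 -323.15257405  288.83308368] 43.379195155775854 [-8.71897672e-01  3.13018675e-01  1.60129910e+00  4.66680752e-04
  1.21396460e+00  8.71765380e-01]
caddy [500. 308.] [223. 153.] 11.6
-60 [441.07622339 296.44774557] [-0.6134095   0.08129652 -0.00315745]
0 [499.93353271 308.10180664] [-0.63503282  0.02532885 -0.00292823]
60 [558.79084204 319.75586771] [-0.65665613 -0.03063882 -0.00269901]
```

```bash
python3 -m handwheel '[{"gripper":0.3,"travel":[-0.05,-0.002,0],"roll":-0.1},{"gripper":0.3,"travel":[-0.1,-0.005,0],"roll":-0.2},{"gripper":0.3,"travel":[-0.15,-0.007,0],"roll":-0.3},{"gripper":0.3,"travel":[-0.2,-0.009,0],"roll":-0.37},{"gripper":0.3,"travel":[-0.25,-0.012,0],"roll":-0.37},{"gripper":0.3,"travel":[-0.3,-0.014,0],"roll":-0.37},{"gripper":0.3,"travel":[-0.35,-0.016,0],"roll":-0.37},{"gripper":0.3,"travel":[-0.4,-0.019,0],"roll":-0.37},{"gripper":0.3,"travel":[-0.45,-0.021,0],"roll":-0.37},{"gripper":0.3,"travel":[-0.45,-0.021,0],"roll":-0.37}]'
python3 - <<'E'
from h import *
s=bot.observe(); print(s["ee_pos"],s["finger_gap"],R.from_quat(s["ee_rot"]).as_matrix()[:,0]); print(tool(559,320,100))
E
```

```text
t: 3.7
ee_pos: [512.8, 123.5, 282.1]
ee_rot: [0.776, -0.631, 0.002, 0.0]
contact_force: [-0.2, -0.5, -0.2]
finger_gap: 43.1
[512.8250739  123.46219088 282.1158847 ] 43.10033582656238 [ 0.20282244 -0.97921017  0.00324171]
[-0.18367688 -0.08481375  0.18164488]
```

```bash
python3 -m handwheel '[{"gripper":0.3,"travel":[-0.05,-0.023,0],"roll":0},{"gripper":0.3,"travel":[-0.1,-0.046,0],"roll":0},{"gripper":0.3,"travel":[-0.15,-0.07,0],"roll":0},{"gripper":0.3,"travel":[-0.184,-0.085,0],"roll":0},{"gripper":0.3,"travel":[-0.184,-0.085,0.05],"roll":0},{"gripper":0.3,"travel":[-0.184,-0.085,0.1],"roll":0},{"gripper":0.3,"travel":[-0.184,-0.085,0.15],"roll":0},{"gripper":0.3,"travel":[-0.184,-0.085,0.185],"roll":0},{"gripper":0.3,"travel":[-0.184,-0.085,0.185],"roll":0},{"gripper":0.3,"travel":[-0.184,-0.085,0.185],"roll":0}]' && python3 -m handwheel '[{"gripper":0.75,"travel":[0,0,0],"roll":0},{"gripper":0.75,"travel":[0,0,0],"roll":0},{"gripper":0.75,"travel":[0,0,0],"roll":0},{"gripper":0.75,"travel":[0,0,-0.05],"roll":0},{"gripper":0.75,"travel":[0,0,-0.1],"roll":0},{"gripper":0.75,"travel":[0,0,-0.15],"roll":0},{"gripper":0.75,"travel":[0.05,0.02,-0.18],"roll":0},{"gripper":0.75,"travel":[0.1,0.04,-0.18],"roll":0},{"gripper":0.75,"travel":[0.15,0.05,-0.18],"roll":0},{"gripper":0.75,"travel":[0.2,0.06,-0.18],"roll":0}]'
python3 - <<'E'
from h import *
s=bot.observe(); print(s["ee_pos"],s["q"]);print(tool(498,-334.5,280))
E
```

```text
t: 4.7
ee_pos: [558.6, 319.4, 95.7]
ee_rot: [0.775, -0.632, 0.001, 0.002]
contact_force: [-0.1, 0.8, 0.4]
finger_gap: 43.3
t: 5.7
ee_pos: [540.1, 126.8, 278.5]
ee_rot: [0.776, -0.631, 0.003, 0.001]
contact_force: [0.7, 0.6, -0.0]
finger_gap: 65.3
[540.07821554 126.83082543 278.5157251 ] [ 0.03155932  0.36884132  1.54342203 -0.00443117  1.22625362  1.39877855]
[4.43099006e-01 1.35137389e-01 2.59038134e-04]
```

```bash
python3 -m handwheel '[{"gripper":0.85,"travel":[0.047,0.0143,0],"roll":0.1},{"gripper":0.85,"travel":[0.094,0.0286,0],"roll":0.2},{"gripper":0.85,"travel":[0.14,0.043,0],"roll":0.3},{"gripper":0.85,"travel":[0.188,0.057,0],"roll":0.37},{"gripper":0.85,"travel":[0.235,0.0715,0],"roll":0.37},{"gripper":0.85,"travel":[0.282,0.086,0],"roll":0.37},{"gripper":0.85,"travel":[0.33,0.1,0],"roll":0.37},{"gripper":0.85,"travel":[0.376,0.1145,0],"roll":0.37},{"gripper":0.85,"travel":[0.443,0.135,0],"roll":0.37},{"gripper":0.85,"travel":[0.443,0.135,0],"roll":0.37}]' 
python3 - <<'E'
from h import *
print(tool(498,-334.5,81))
E
```

```text
t: 6.7
ee_pos: [497.6, -339.3, 281.6]
ee_rot: [-0.645, 0.764, -0.005, -0.001]
contact_force: [1.3, 0.4, -0.0]
finger_gap: 73.6
[-0.00627246  0.00178909  0.20054788]
```

```bash
python3 -m handwheel '[{"gripper":0.85,"travel":[-0.005,0.001,0.04],"roll":0},{"gripper":0.85,"travel":[-0.005,0.001,0.08],"roll":0},{"gripper":0.85,"travel":[-0.005,0.001,0.12],"roll":0},{"gripper":0.85,"travel":[-0.005,0.001,0.16],"roll":0},{"gripper":0.85,"travel":[-0.005,0.001,0.2],"roll":0},{"gripper":0.85,"travel":[-0.005,0.001,0.2],"roll":0},{"gripper":0.3,"travel":[-0.005,0.001,0.2],"roll":0},{"gripper":0.3,"travel":[-0.005,0.001,0.2],"roll":0},{"gripper":0.3,"travel":[-0.005,0.001,0.2],"roll":0},{"gripper":0.3,"travel":[-0.005,0.001,0.2],"roll":0}]' 10 && python3 -m handwheel '[{"gripper":0.3,"travel":[0,0,-0.03],"roll":0},{"gripper":0.3,"travel":[0,0,-0.07],"roll":0},{"gripper":0.3,"travel":[0,0,-0.12],"roll":0},{"gripper":0.3,"travel":[0,0,-0.17],"roll":0},{"gripper":0.3,"travel":[0,0,-0.2],"roll":0},{"gripper":0.3,"travel":[0,0,-0.2],"roll":0}]'
python3 - <<'E'
from h import *
c,_,a=caddy()
for k in(-60,0,60): t=c+k*np.array([.98,.195]); print(k,t,tool(*t))
E
```

```text
t: 7.7
ee_pos: [499.5, -336.7, 83.7]
ee_rot: [-0.645, 0.764, -0.007, -0.0]
contact_force: [0.0, 0.2, -1.4]
finger_gap: 50.0
t: 8.3
ee_pos: [500.3, -336.6, 290.9]
ee_rot: [-0.645, 0.764, -0.014, 0.0]
contact_force: [0.3, -0.5, -1.0]
finger_gap: 44.1
caddy [500. 308.] [222. 153.] 11.4
-60 [440.75291748 296.71729736] [-0.61336726  0.16325933 -0.01115781]
0 [499.55291748 308.41729736] [-0.63476579  0.1072589  -0.01053783]
60 [558.35291748 320.11729736] [-0.65616432  0.05125847 -0.00991785]
```

```bash
python3 -m handwheel '[{"gripper":0.3,"travel":[-0.048,0.008,0],"roll":-0.1},{"gripper":0.3,"travel":[-0.097,0.016,0],"roll":-0.2},{"gripper":0.3,"travel":[-0.145,0.024,0],"roll":-0.3},{"gripper":0.3,"travel":[-0.194,0.032,0],"roll":-0.37},{"gripper":0.3,"travel":[-0.242,0.04,0],"roll":-0.37},{"gripper":0.3,"travel":[-0.29,0.048,0],"roll":-0.37},{"gripper":0.3,"travel":[-0.34,0.056,0],"roll":-0.37},{"gripper":0.3,"travel":[-0.387,0.064,0],"roll":-0.37},{"gripper":0.3,"travel":[-0.436,0.072,0],"roll":-0.37},{"gripper":0.3,"travel":[-0.436,0.072,0],"roll":-0.37}]'
python3 - <<'E'
from h import *
s=bot.observe(); print(s["ee_pos"],s["finger_gap"],R.from_quat(s["ee_rot"]).as_matrix()[:,0]); print(tool(500,308,97))
E
```

```text
t: 9.35
ee_pos: [498.7, 112.0, 278.8]
ee_rot: [0.777, -0.629, 0.008, 0.002]
contact_force: [-0.1, -0.7, -0.7]
finger_gap: 44.6
[498.73776987 111.99645342 278.79949035] 44.597710662863214 [ 0.20745511 -0.97812037  0.01558577]
[-0.19428669 -0.04066543  0.17907832]
```

```bash
python3 -m handwheel '[{"gripper":0.3,"travel":[-0.05,-0.01,0],"roll":0},{"gripper":0.3,"travel":[-0.1,-0.02,0],"roll":0},{"gripper":0.3,"travel":[-0.15,-0.03,0],"roll":0},{"gripper":0.3,"travel":[-0.194,-0.04,0],"roll":0},{"gripper":0.3,"travel":[-0.194,-0.04,0.05],"roll":0},{"gripper":0.3,"travel":[-0.194,-0.04,0.1],"roll":0},{"gripper":0.3,"travel":[-0.194,-0.04,0.15],"roll":0},{"gripper":0.3,"travel":[-0.194,-0.04,0.18],"roll":0},{"gripper":0.3,"travel":[-0.194,-0.04,0.18],"roll":0},{"gripper":0.3,"travel":[-0.194,-0.04,0.18],"roll":0}]' && python3 -m handwheel '[{"gripper":0.75,"travel":[0,0,0],"roll":0},{"gripper":0.75,"travel":[0,0,0],"roll":0},{"gripper":0.75,"travel":[0,0,0],"roll":0},{"gripper":0.75,"travel":[0,0,-0.05],"roll":0},{"gripper":0.75,"travel":[0,0,-0.1],"roll":0},{"gripper":0.75,"travel":[0,0,-0.15],"roll":0},{"gripper":0.75,"travel":[0.05,0.0,-0.18],"roll":0},{"gripper":0.75,"travel":[0.1,0.0,-0.18],"roll":0},{"gripper":0.75,"travel":[0.15,0.0,-0.18],"roll":0},{"gripper":0.75,"travel":[0.2,0.0,-0.18],"roll":0}]'
python3 - <<'E'
from h import *
s=bot.observe(); print(s["ee_pos"],s["q"]);print(tool(583,-350.5,280))
for n in ("scene",):
    p,d=grab_frame(n); cv2.imwrite("pics/s2.png",cv2.resize(p[120:360,150:430,::-1],None,fx=2.5,fy=2.5))
E
```

```text
t: 10.35
ee_pos: [499.2, 306.7, 95.4]
ee_rot: [0.777, -0.63, 0.008, 0.003]
contact_force: [-1.0, -0.5, 0.6]
finger_gap: 44.1
t: 11.35
ee_pos: [537.9, 119.4, 280.5]
ee_rot: [0.777, -0.629, 0.009, 0.002]
contact_force: [0.3, 0.2, -0.1]
finger_gap: 65.5
[537.94454358 119.43525055 280.48032381] [ 0.02409868  0.35877805  1.5540613  -0.01591856  1.21745648  1.39072749]
[0.4689552  0.05374062 0.00789492]
```

View pics/s2.png

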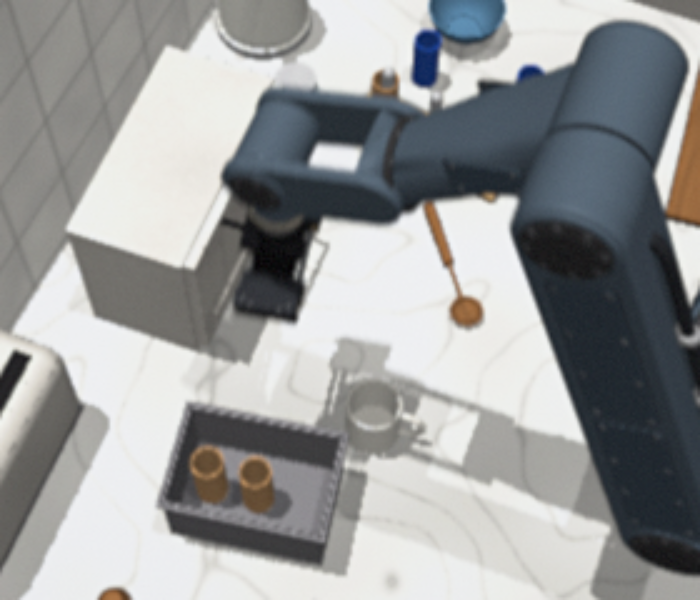

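The crop shows both cores standing upright in the caddy, at (208,473) and (257,483), with the last one still on the stand.

```bash
python3 -m handwheel '[{"gripper":0.85,"travel":[0.047,0.0054,0],"roll":0.1},{"gripper":0.85,"travel":[0.094,0.0108,0],"roll":0.2},{"gripper":0.85,"travel":[0.14,0.016,0],"roll":0.3},{"gripper":0.85,"travel":[0.188,0.0215,0],"roll":0.37},{"gripper":0.85,"travel":[0.235,0.027,0],"roll":0.37},{"gripper":0.85,"travel":[0.282,0.032,0],"roll":0.37},{"gripper":0.85,"travel":[0.33,0.038,0],"roll":0.37},{"gripper":0.85,"travel":[0.376,0.043,0],"roll":0.37},{"gripper":0.85,"travel":[0.423,0.0485,0],"roll":0.37},{"gripper":0.85,"travel":[0.469,0.054,0],"roll":0.37}]' 
python3 - <<'E'
from h import *
grab_frame("top")
s=bot.observe(); print(tool(583,-350.5,83),s["ee_pos"])
E
```

```text
t: 12.4
ee_pos: [582.2, -360.3, 292.3]
ee_rot: [-0.646, 0.763, -0.013, -0.002]
contact_force: [0.8, 1.1, 0.9]
finger_gap: 74.0
[-0.02476616  0.00722256  0.20842155] [ 582.47362981 -369.5353369   292.14695423]
```

```bash
python3 -m handwheel '[{"gripper":0.85,"travel":[-0.025,0.007,0],"roll":0},{"gripper":0.85,"travel":[-0.025,0.007,0],"roll":0},{"gripper":0.85,"travel":[-0.025,0.007,0],"roll":0}]' 
python3 - <<'E'
from h import *
s=bot.observe(); print(tool(583,-350.5,83),s["ee_pos"],R.from_quat(s["ee_rot"]).as_matrix())
E
```

```text
t: 12.75
ee_pos: [580.0, -343.1, 292.1]
ee_rot: [-0.644, 0.765, -0.018, -0.004]
contact_force: [-0.4, -0.0, -0.1]
finger_gap: 73.8
[0.00068744 0.00041582 0.20923015] [ 579.97437068 -343.12652253  292.07984048] [[-0.17031845 -0.98524279  0.01697843]
 [-0.98496273  0.1697127  -0.03234212]
 [ 0.02898339 -0.02223158 -0.99933264]]
```

```bash
python3 -m handwheel '[{"gripper":0.85,"travel":[0.001,0,0.04],"roll":0},{"gripper":0.85,"travel":[0.001,0,0.08],"roll":0},{"gripper":0.85,"travel":[0.001,0,0.12],"roll":0},{"gripper":0.85,"travel":[0.001,0,0.16],"roll":0},{"gripper":0.85,"travel":[0.001,0,0.209],"roll":0},{"gripper":0.85,"travel":[0.001,0,0.209],"roll":0},{"gripper":0.3,"travel":[0.001,0,0.209],"roll":0},{"gripper":0.3,"travel":[0.001,0,0.209],"roll":0},{"gripper":0.3,"travel":[0.001,0,0.209],"roll":0},{"gripper":0.3,"travel":[0.001,0,0.209],"roll":0}]' 10 && python3 -m handwheel '[{"gripper":0.3,"travel":[0,0,0],"roll":0},{"gripper":0.3,"travel":[0,0,-0.03],"roll":0},{"gripper":0.3,"travel":[0,0,-0.07],"roll":0},{"gripper":0.3,"travel":[0,0,-0.12],"roll":0},{"gripper":0.3,"travel":[0,0,-0.17],"roll":0},{"gripper":0.3,"travel":[0,0,-0.2],"roll":0},{"gripper":0.3,"travel":[0,0,-0.2],"roll":0},{"gripper":0.3,"travel":[0,0,-0.2],"roll":0}]'
python3 - <<'E'
from h import *
c,_,a=caddy()
for k in(-60,0,60): t=c+k*np.array([.98,.195]); print(k,t,tool(*t,290))
E
```

```text
t: 13.75
ee_pos: [584.7, -351.8, 86.4]
ee_rot: [-0.644, 0.765, -0.02, -0.003]
contact_force: [-0.1, 0.3, 1.1]
finger_gap: 49.6
t: 14.55
ee_pos: [580.5, -344.7, 287.8]
ee_rot: [-0.644, 0.765, -0.022, -0.003]
contact_force: [-0.2, 0.5, -1.2]
finger_gap: 45.6
caddy [500. 309.] [222. 154.] 11.1
-60 [441.10557861 296.80909424] [-0.60754905  0.24520036 -0.02929473]
0 [499.90557861 308.50909424] [-0.62907969  0.18925253 -0.02851939]
60 [558.70557861 320.20909424] [-0.65061033  0.13330469 -0.02774406]
```

```bash
python3 -m handwheel '[{"gripper":0.3,"travel":[-0.046,0.018,-0.003],"roll":-0.1},{"gripper":0.3,"travel":[-0.092,0.037,-0.005],"roll":-0.2},{"gripper":0.3,"travel":[-0.138,0.055,-0.007],"roll":-0.3},{"gripper":0.3,"travel":[-0.184,0.074,-0.009],"roll":-0.37},{"gripper":0.3,"travel":[-0.23,0.093,-0.011],"roll":-0.37},{"gripper":0.3,"travel":[-0.276,0.111,-0.013],"roll":-0.37},{"gripper":0.3,"travel":[-0.322,0.13,-0.015],"roll":-0.37},{"gripper":0.3,"travel":[-0.368,0.148,-0.018],"roll":-0.37},{"gripper":0.3,"travel":[-0.4,0.16,-0.02],"roll":-0.37},{"gripper":0.3,"travel":[-0.4,0.16,-0.02],"roll":-0.37}]'
python3 - <<'E'
from h import *
s=bot.observe(); print(s["ee_pos"],s["finger_gap"],R.from_quat(s["ee_rot"]).as_matrix()[:,0]); print(tool(441,296.5,280),tool(441,296.5,97))
E
```

```text
t: 15.6
ee_pos: [487.0, 81.4, 287.6]
ee_rot: [0.776, -0.631, 0.016, 0.008]
contact_force: [0.1, 0.5, 0.1]
finger_gap: 45.6
[486.98726261  81.4398367  287.5583735 ] 45.580224351146384 [ 0.20318262 -0.97849291  0.03561535]
[-0.22004785  0.00130029 -0.00028925] [-0.22656546  0.00275722  0.18258884]
```

```bash
python3 -m handwheel '[{"gripper":0.3,"travel":[-0.05,0,0],"roll":0},{"gripper":0.3,"travel":[-0.1,0,0],"roll":0},{"gripper":0.3,"travel":[-0.15,0,0],"roll":0},{"gripper":0.3,"travel":[-0.2,0,0],"roll":0},{"gripper":0.3,"travel":[-0.221,0.001,0.0],"roll":0},{"gripper":0.3,"travel":[-0.222,0.001,0.05],"roll":0},{"gripper":0.3,"travel":[-0.224,0.002,0.1],"roll":0},{"gripper":0.3,"travel":[-0.226,0.003,0.15],"roll":0},{"gripper":0.3,"travel":[-0.227,0.003,0.18],"roll":0},{"gripper":0.3,"travel":[-0.227,0.003,0.18],"roll":0}]' && python3 -m handwheel '[{"gripper":0.75,"travel":[0,0,0],"roll":0},{"gripper":0.75,"travel":[0,0,0],"roll":0},{"gripper":0.75,"travel":[0,0,0],"roll":0},{"gripper":0.75,"travel":[0,0,-0.05],"roll":0},{"gripper":0.75,"travel":[0,0,-0.1],"roll":0},{"gripper":0.75,"travel":[0,0,-0.15],"roll":0},{"gripper":0.75,"travel":[0.05,0.0,-0.18],"roll":0},{"gripper":0.75,"travel":[0.1,0.0,-0.18],"roll":0},{"gripper":0.75,"travel":[0.15,0.0,-0.18],"roll":0},{"gripper":0.75,"travel":[0.15,0.0,-0.18],"roll":0}]'
python3 - <<'E'
from h import *
grab_frame("top")
s=bot.observe(); print(s["ee_pos"],s["q"]);print(tool(560,-28,300))
E
```

```text
t: 16.6
ee_pos: [436.9, 294.2, 94.2]
ee_rot: [0.775, -0.631, 0.013, 0.014]
contact_force: [0.3, -0.1, -0.3]
finger_gap: 45.5
t: 17.6
ee_pos: [468.4, 150.3, 282.5]
ee_rot: [0.774, -0.633, 0.016, 0.013]
contact_force: [0.4, 0.7, -0.1]
finger_gap: 65.1
[468.01357314 151.40541399 282.01363213] [ 0.110573    0.27670911  1.67829386 -0.04300748  1.1841281   1.49817712]
[ 0.19463345 -0.05462324 -0.01026824]
```

```bash
python3 - <<'E'
from h import *
print(tool(653,-28,300),R.from_quat(bot.observe()["ee_rot"]).as_matrix()[:,2])
E
```

```text
[ 0.2130384  -0.14578143 -0.00960239] [ 0.00715964 -0.03926976 -0.999203  ]
```

```bash
python3 -m handwheel '[{"gripper":0,"travel":[0.043,-0.029,-0.01],"roll":0.14},{"gripper":0,"travel":[0.085,-0.058,-0.01],"roll":0.14},{"gripper":0,"travel":[0.128,-0.087,-0.01],"roll":0.14},{"gripper":0,"travel":[0.17,-0.117,-0.01],"roll":0.14},{"gripper":0,"travel":[0.213,-0.146,-0.01],"roll":0.14},{"gripper":0,"travel":[0.213,-0.146,-0.01],"roll":0.14},{"gripper":0,"travel":[0.213,-0.146,-0.01],"roll":0.14},{"gripper":0,"travel":[0.213,-0.146,-0.01],"roll":0.14}]' 30
python3 - <<'E'
from h import *
p,d=grab_frame("wrist"); s=bot.observe(); print(s["ee_pos"],s["finger_gap"]); cv2.imwrite("pics/w3.png",p[:,:,::-1])
W=cloud("wrist",d,(s["ee_pos"],s["ee_rot"])); V=p.max(2); z=W[...,2]
for n,m in(("roof",(z>242)&(z<260)),("bar",(V<70)&(z>222)&(z<242))):
    q=W[m&(d>0)&(np.arange(420)[:,None]<240)]; print(n,len(q), q.min(0).round() if len(q) else 0,q.max(0).round() if len(q) else 0)
print(tool(653,-28,212))
E
```

```text
t: 18.45
ee_pos: [652.1, -26.0, 300.3]
ee_rot: [0.728, -0.685, 0.015, 0.012]
contact_force: [-0.2, 0.6, -0.3]
finger_gap: 9.1
[651.86328947 -25.64876259 300.42142041] 5.952608335874892
roof 113507 [ 660. -189.  242.] [787. 133. 253.]
bar 985 [ 639. -100.  232.] [669.  48. 238.]
[-0.00097988 -0.00068668  0.08845189]
```

View pics/w3.png

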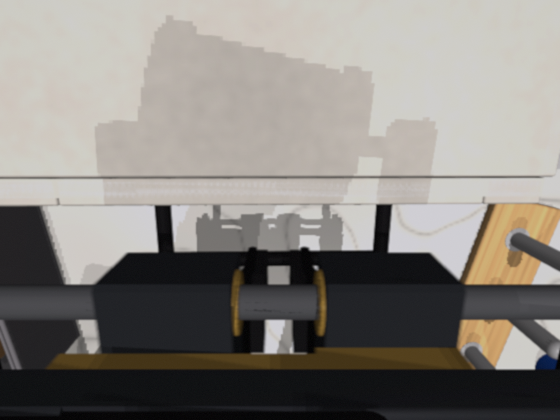

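The panel's top edge runs along rows 178-205 and the handle posts are at columns 163 and 383. The closed fingers sit between the posts.

```bash
python3 - <<'E'
from h import *
p,d=grab_frame("wrist"); s=bot.observe()
W=cloud("wrist",d,(s["ee_pos"],s["ee_rot"]))
for r in(170,178,182,190,200,204,208,212,220,235,245): print(r,W[r,300].round(1),W[r,163].round(1),W[r,383].round(1))
print(tool(650,-28,212),s["finger_gap"])
E
```

```text
170 [690.2 -38.1 250.5] [685.9  39.3 249.5] [692.8 -86.  250.2]
178 [685.2 -38.7 247.8] [680.9  39.9 247.3] [687.8 -87.5 247.6]
182 [682.8 -38.9 247.5] [678.7  39.8 247.9] [685.5 -87.6 248. ]
190 [678.3 -39.2 248.6] [673.9  40.  247.5] [680.9 -88.  248.9]
200 [672.1 -39.7 247.8] [668.2  39.8 248.8] [674.4 -89.6 246.6]
204 [ 6.1e+02 -6.8e+01  4.0e-01] [662.7  42.9 236.7] [669.7 -93.2 237. ]
208 [604.4 -68.6  -1.3] [660.2  42.9 236.9] [667.  -93.9 236.1]
212 [ 5.996e+02 -6.880e+01  5.000e-01] [657.5  43.2 236.2] [664.4 -94.2 236.2]
220 [589.1 -69.5   1.2] [652.7  43.  237.3] [659.3 -94.7 236.7]
235 [ 5.686e+02 -7.110e+01  3.000e-01] [643.   43.  237.6] [649.5 -95.8 237.4]
245 [ 5.547e+02 -7.220e+01 -2.000e-01] [635.9  43.5 236.4] [642.5 -97.  236.6]
[-0.00120317  0.00232027  0.08862057] 3.6578248061886187
```

```bash
python3 -m handwheel '[{"gripper":0,"travel":[0,0,0.04],"roll":0},{"gripper":0,"travel":[0,0.001,0.08],"roll":0},{"gripper":0,"travel":[0,0.001,0.088],"roll":0},{"gripper":0,"travel":[0,0.001,0.088],"roll":0}]'
python3 - <<'E'
from h import *
grab_frame("top"); s=bot.observe(); print(s["ee_pos"],s["contact_force"])
for t in((640,-28,213),(604,-29,201),(567,-31,180),(550,-32,166),(540,-32,158)): print(tool(*t).round(3))
E
```

```text
t: 18.95
ee_pos: [649.9, -27.8, 211.7]
ee_rot: [0.729, -0.684, 0.014, 0.013]
contact_force: [0.6, -0.8, 0.1]
finger_gap: 0.4
[651.55150081 -28.24436474 213.59916825] [-0.09973335 -0.25601337 -0.18307954]
[-0.001  0.012  0.001]
[-0.003  0.048  0.012]
[-0.004  0.085  0.033]
[-0.004  0.102  0.047]
[-0.005  0.112  0.055]
```

```bash
python3 -m handwheel '[{"gripper":0,"travel":[0,0.012,0.001],"roll":0},{"gripper":0,"travel":[-0.001,0.024,0.005],"roll":0},{"gripper":0,"travel":[-0.002,0.036,0.009],"roll":0},{"gripper":0,"travel":[-0.003,0.048,0.012],"roll":0},{"gripper":0,"travel":[-0.003,0.06,0.018],"roll":0},{"gripper":0,"travel":[-0.004,0.072,0.025],"roll":0},{"gripper":0,"travel":[-0.004,0.085,0.033],"roll":0},{"gripper":0,"travel":[-0.004,0.095,0.04],"roll":0},{"gripper":0,"travel":[-0.004,0.102,0.047],"roll":0},{"gripper":0,"travel":[-0.004,0.102,0.047],"roll":0}]'
python3 - <<'E'
from h import *
grab_frame("top"); p,d=grab_frame("wrist"); s=bot.observe(); print(s["ee_pos"],s["contact_force"])
cv2.imwrite("pics/w4.png",p[:,:,::-1])
E
```

```text
t: 20.0
ee_pos: [548.7, -32.4, 166.7]
ee_rot: [0.729, -0.684, 0.015, 0.012]
contact_force: [-3.4, -0.1, 0.9]
finger_gap: 0.8
[549.3785254  -32.43747652 166.91972615] [-4.5071898   0.02460613  4.18680506]
```

View pics/w4.png

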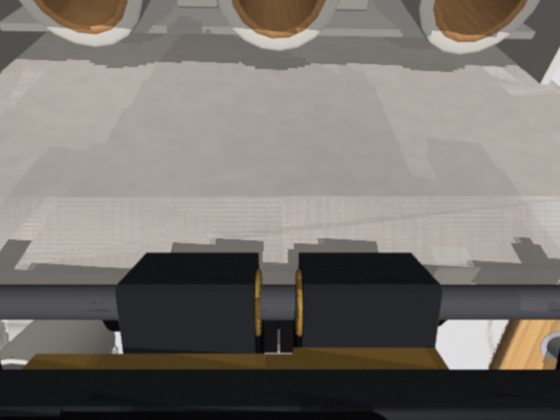

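Three rolls are in the bin, at columns about 85, 280 and 470 on the top rows, and the bin is tilted against the fingers.

```bash
python3 -m handwheel '[{"gripper":0,"travel":[0,0.008,0.005],"roll":0},{"gripper":0,"travel":[0,0.013,0.009],"roll":0},{"gripper":0,"travel":[0,0.013,0.009],"roll":0},{"gripper":0,"travel":[0,0.013,-0.02],"roll":0},{"gripper":0,"travel":[0,0.013,-0.07],"roll":0},{"gripper":0,"travel":[0,0.013,-0.12],"roll":0},{"gripper":0,"travel":[0,0.013,-0.15],"roll":0},{"gripper":0,"travel":[0,0.013,-0.15],"roll":0}]'
python3 - <<'E'
from h import *
grab_frame("top"); p,d=grab_frame("wrist"); s=bot.observe(); print(s["ee_pos"],s["contact_force"],s["q"])
np.savez("w5.npz",p=p,d=d,e=s["ee_pos"],r=s["ee_rot"])
cv2.imwrite("pics/w5.png",p[:,:,::-1])
print(R.from_quat(s["ee_rot"]).as_matrix())
E
```

```text
t: 20.9
ee_pos: [538.4, -28.1, 322.0]
ee_rot: [0.729, -0.684, 0.02, 0.009]
contact_force: [-0.6, 0.0, 0.1]
finger_gap: 0.2
[535.25874171 -27.46286032 316.85588232] [-0.12945446  0.45502214 -0.68059049] [-0.23878065  0.30097143  1.5376469  -0.03780348  1.28772086  1.27951434]
[[ 0.06261741 -0.998017    0.00641319]
 [-0.99726603 -0.06282033 -0.03891115]
 [ 0.03923687 -0.00395914 -0.99922209]]
```

View pics/w5.png

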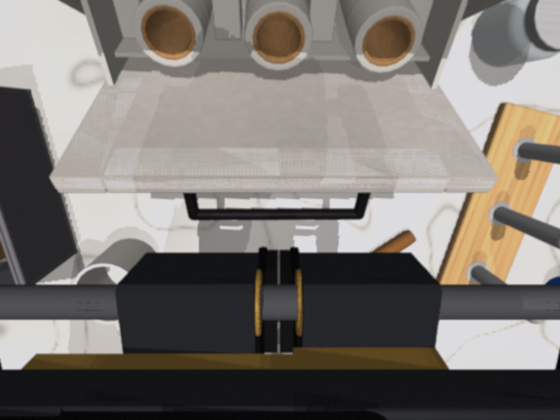

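The bin is fully out, with its bar at row 213. The roll mouths are at (170,33), (278,38) and (387,41).

```bash
python3 - <<'E'
from h import *
f=np.load("w5.npz"); p,d=f["p"],f["d"]; W=cloud("wrist",d,(f["e"],f["r"])); z=W[...,2]
hsv=cv2.cvtColor(p,cv2.COLOR_RGB2HSV)
br=((hsv[...,0]<22)&(hsv[...,1]>90)).astype(np.uint8); br[80:]=0
k,l,st,ce=cv2.connectedComponentsWithStats(br)
for i in range(1,k):
    if st[i,4]>300:
        m=(l==i).astype(np.uint8); ring=cv2.dilate(m,np.ones((7,7)))-cv2.dilate(m,np.ones((3,3)))
        q=W[(ring>0)&(d>0)]; 
        # plane fit of rim
        c=np.median(q,0); g=q[np.abs(q[:,2]-c[2])<30]; cc=g.mean(0); n=np.linalg.svd(g-cc)[2][2]; n*=np.sign(n[2])
        r=np.abs((g-cc)@n); g=g[r<4]; cc=g.mean(0); n=np.linalg.svd(g-cc)[2][2]; n*=np.sign(n[2])
        print(ce[i].round(),st[i],"rim c",cc.round(1),"axis",n.round(3),"lean",np.arccos(n[2]).round(3),"sizes",np.ptp(g,0).round())
hi=W[(z>225)&(d>0)]; print("high",len(hi),hi.min(0) if len(hi) else "")
for r in(165,178,186): print("panel",W[r,280].round())
print("bar",W[212:216,[230,280,330]].round().tolist())
f=np.load("top0.npz"); 
p,d=grab_frame("top"); W=cloud("top",d); cv2.imwrite("pics/top6.png",p[:,:,::-1])
col=W[:,295]; print("top col",[(v,*col[v].round()) for v in range(176,206,2)])
E
```

```text
[168.  32.] [ 141    6   54   53 2193] rim c [662.2  64.5 137.6] axis [-0.529 -0.029  0.848] lean 0.559 sizes [41. 49. 27.]
[278.  37.] [ 253   12   52   51 2049] rim c [664.8 -27.2 137.2] axis [-0.561 -0.03   0.827] lean 0.597 sizes [39. 48. 29.]
[388.  41.] [ 363   16   51   50 1941] rim c [ 668.4 -120.3  136.9] axis [-0.59  -0.033  0.807] lean 0.632 sizes [39. 49. 31.]
high 74908 [ 523.46757328 -104.74150472  316.10602428]
panel [567. -32. 204.]
panel [559. -32. 215.]
panel [553. -32. 210.]
bar [[[522.0, 6.0, 177.0], [524.0, -36.0, 176.0], [527.0, -77.0, 177.0]], [[521.0, 6.0, 176.0], [523.0, -36.0, 177.0], [526.0, -78.0, 177.0]], [[521.0, 6.0, 177.0], [523.0, -36.0, 177.0], [525.0, -77.0, 177.0]], [[520.0, 6.0, 176.0], [522.0, -36.0, 177.0], [524.0, -78.0, 176.0]]]
top col [(176, np.float64(701.0), np.float64(-56.0), np.float64(249.0)), (178, np.float64(693.0), np.float64(-56.0), np.float64(253.0)), (180, np.float64(688.0), np.float64(-56.0), np.float64(242.0)), (182, np.float64(714.0), np.float64(-63.0), np.float64(94.0)), (184, np.float64(706.0), np.float64(-62.0), np.float64(91.0)), (186, np.float64(699.0), np.float64(-62.0), np.float64(88.0)), (188, np.float64(690.0), np.float64(-62.0), np.float64(91.0)), (190, np.float64(684.0), np.float64(-62.0), np.float64(80.0)), (192, np.float64(677.0), np.float64(-62.0), np.float64(77.0)), (194, np.float64(558.0), np.float64(-37.0), np.float64(646.0)), (196, np.float64(551.0), np.float64(-37.0), np.float64(652.0)), (198, np.float64(545.0), np.float64(-36.0), np.float64(660.0)), (200, np.float64(539.0), np.float64(-36.0), np.float64(665.0)), (202, np.float64(534.0), np.float64(-36.0), np.float64(662.0)), (204, np.float64(529.0), np.float64(-36.0), np.float64(661.0))]
```

```bash
python3 - <<'E'
from h import *
for t in((640,-120,250),(640,-120,107)): print(tool(*t).round(3))
E
```

```text
[ 0.097 -0.099  0.069]
[ 0.091 -0.099  0.212]
```

```bash
python3 -m handwheel '[{"gripper":0.85,"travel":[0.034,-0.034,0.02],"roll":0},{"gripper":0.85,"travel":[0.067,-0.067,0.04],"roll":0},{"gripper":0.85,"travel":[0.097,-0.099,0.069],"roll":0},{"gripper":0.85,"travel":[0.097,-0.099,0.069],"roll":0},{"gripper":0.85,"travel":[0.095,-0.099,0.11],"roll":0},{"gripper":0.85,"travel":[0.093,-0.099,0.15],"roll":0},{"gripper":0.85,"travel":[0.091,-0.099,0.18],"roll":0},{"gripper":0.85,"travel":[0.091,-0.099,0.21],"roll":0},{"gripper":0.85,"travel":[0.091,-0.099,0.21],"roll":0}]' 20
python3 - <<'E'
from h import *
p,d=grab_frame("wrist"); s=bot.observe(); print(s["ee_pos"],s["contact_force"],s["finger_gap"])
cv2.imwrite("pics/w7.png",p[:,:,::-1]); print(tool(651,-120.3,107))
E
```

```text
t: 21.95
ee_pos: [647.3, -121.8, 109.4]
ee_rot: [0.728, -0.685, 0.022, 0.008]
contact_force: [11.1, -4.5, 2.0]
finger_gap: 64.3
[ 646.96731539 -122.18553714  110.18611648] [10.98854922 -4.58860304  1.56560377] 68.11753911272184
[-0.00177746 -0.00408387  0.00318304]
```

View pics/w7.png

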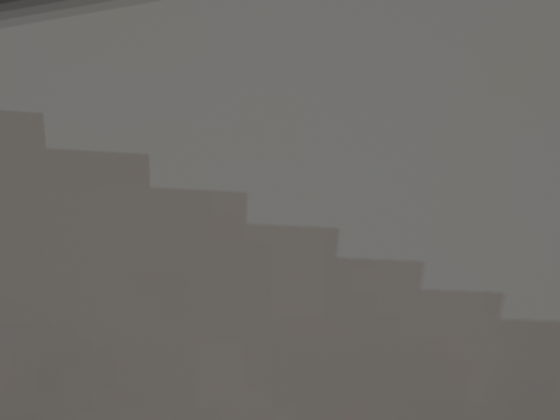

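```bash
python3 -m handwheel '[{"gripper":0.85,"travel":[0,0,-0.005],"roll":0},{"gripper":0.85,"travel":[0,0,-0.01],"roll":0},{"gripper":0.85,"travel":[0,0,-0.01],"roll":0}]' 20
python3 - <<'E'
from h import *
p,d=grab_frame("scene"); cv2.imwrite("pics/s8.png",cv2.resize(p[120:270,180:360,::-1],None,fx=4,fy=4))
p,d=grab_frame("top"); W=cloud("top",d)
s=bot.observe(); print(s["ee_pos"],s["contact_force"],s["moment"],s["finger_gap"])
E
```

```text
t: 22.3
ee_pos: [645.3, -121.1, 119.9]
ee_rot: [0.728, -0.685, 0.021, 0.009]
contact_force: [-0.2, -0.3, -0.2]
finger_gap: 73.9
[ 645.36158507 -121.09891291  119.62832425] [-0.51440946 -0.41813615 -0.08706595] [ 0.04566716 -0.03336931 -0.00050246] 73.63477787720848
```

View pics/s8.png

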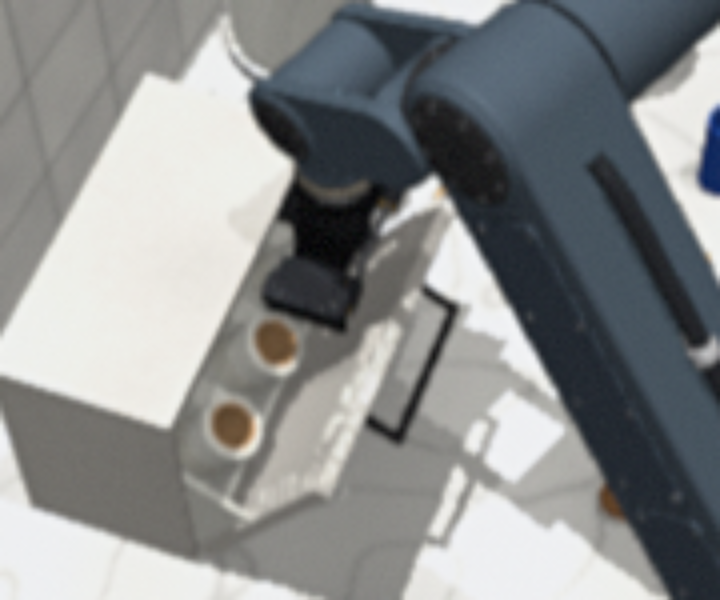

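The crop shows the hand just in front of the roof edge, straddling the right roll. The other two mouths are at (275,343) and (233,425), and nothing is touching.

```bash
python3 -m handwheel '[{"gripper":0.85,"travel":[-0.001,-0.004,0.004],"roll":0},{"gripper":0.85,"travel":[-0.001,-0.007,0.006],"roll":0},{"gripper":0.85,"travel":[-0.001,-0.007,0.006],"roll":0}]' && python3 -m handwheel '[{"gripper":0.5,"travel":[0,0,0],"roll":0},{"gripper":0.5,"travel":[0,0,0],"roll":0},{"gripper":0.5,"travel":[0,0,0],"roll":0},{"gripper":0.5,"travel":[0,0,0],"roll":0}]' 20
```

```text
t: 22.7
ee_pos: [652.4, -119.7, 112.8]
ee_rot: [0.728, -0.685, 0.02, 0.01]
contact_force: [0.3, 0.3, 0.9]
finger_gap: 73.9
t: 23.1
ee_pos: [652.3, -119.8, 113.0]
ee_rot: [0.728, -0.685, 0.02, 0.01]
contact_force: [0.6, 0.4, -0.6]
finger_gap: 49.8
```

```bash
python3 -m handwheel '[{"gripper":0.4,"travel":[0,0,0],"roll":0},{"gripper":0.4,"travel":[0,0,0],"roll":0}]' 20
```

```text
t: 23.3
ee_pos: [652.9, -119.8, 113.1]
ee_rot: [0.728, -0.685, 0.021, 0.009]
contact_force: [1.2, -0.3, 0.0]
finger_gap: 47.2
```

```bash
python3 -m handwheel '[{"gripper":0.4,"travel":[0,0.003,-0.004],"roll":0},{"gripper":0.4,"travel":[0,0.006,-0.009],"roll":0},{"gripper":0.4,"travel":[0,0.009,-0.014],"roll":0},{"gripper":0.4,"travel":[0,0.009,-0.014],"roll":0}]' 20
```

```text
t: 23.7
ee_pos: [643.4, -119.8, 128.1]
ee_rot: [0.728, -0.685, 0.021, 0.009]
contact_force: [0.4, 0.5, -0.1]
finger_gap: 47.0
```

```bash
python3 -m handwheel '[{"gripper":0.4,"travel":[0,0.006,-0.01],"roll":0},{"gripper":0.4,"travel":[0,0.012,-0.02],"roll":0},{"gripper":0.4,"travel":[0,0.018,-0.03],"roll":0},{"gripper":0.4,"travel":[0,0.024,-0.04],"roll":0},{"gripper":0.4,"travel":[0,0.024,-0.04],"roll":0}]' 20
python3 - <<'E'
from h import *
p,d=grab_frame("scene"); s=bot.observe(); print(s["ee_pos"],s["contact_force"],s["moment"],s["finger_gap"])
cv2.imwrite("pics/s9.png",cv2.resize(p[120:270,180:360,::-1],None,fx=4,fy=4))
E
```

```text
t: 24.2
ee_pos: [618.5, -119.8, 169.8]
ee_rot: [0.728, -0.685, 0.022, 0.009]
contact_force: [1.2, 0.5, -1.0]
finger_gap: 47.4
[ 618.72871497 -119.78349448  169.04172486] [ 1.0156654  -0.44497066 -1.53405189] [ 0.02649706  0.02857151 -0.02925854] 46.97192859519245
```

View pics/s9.png

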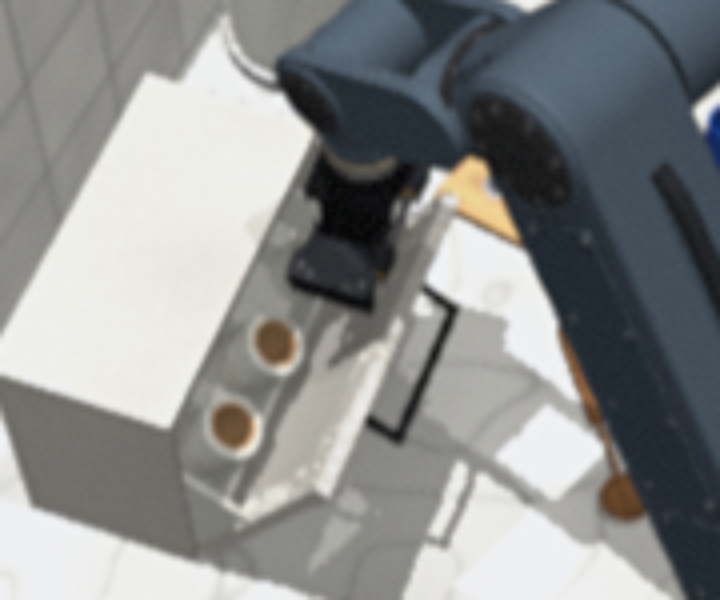

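The two remaining mouths are unchanged and the force reads about the roll's weight, so the right roll is in the grip.

```bash
python3 -m handwheel '[{"gripper":0.4,"travel":[0,0.012,-0.02],"roll":0},{"gripper":0.4,"travel":[0,0.022,-0.04],"roll":0},{"gripper":0.4,"travel":[0,0.026,-0.07],"roll":0},{"gripper":0.4,"travel":[0,0.026,-0.1],"roll":0},{"gripper":0.4,"travel":[0,0.026,-0.135],"roll":0},{"gripper":0.4,"travel":[0,0.026,-0.17],"roll":0},{"gripper":0.4,"travel":[0,0.026,-0.18],"roll":0},{"gripper":0.4,"travel":[0,0.026,-0.18],"roll":0},{"gripper":0.4,"travel":[0,0.026,-0.18],"roll":0}]' 20
python3 - <<'E'
from h import *
p,d=grab_frame("wrist"); s=bot.observe(); print(s["ee_pos"],s["contact_force"],s["moment"],s["finger_gap"],R.from_quat(s["ee_rot"]).as_matrix()[:,2])
cv2.imwrite("pics/w10.png",p[:,:,::-1])
W=cloud("wrist",d,(s["ee_pos"],s["ee_rot"])); T=s["ee_pos"]
q=W[(d>0)&(np.linalg.norm(W-T,axis=2)<110)]; print(len(q),q.min(0),q.max(0))
print(tool(500,-335,350),tool(580,-335,350))
E
```

```text
t: 25.15
ee_pos: [588.0, -113.3, 346.2]
ee_rot: [0.728, -0.685, 0.02, 0.01]
contact_force: [0.2, -0.6, -2.2]
finger_gap: 47.2
[ 587.7363504  -113.23604513  345.60731768] [-0.53326743 -0.05634929 -2.58780034] [ 0.06880133  0.08301443 -0.00491907] 47.35338988440466 [ 0.01543898 -0.04128649 -0.99902806]
72314 [ 573.92971762 -189.72225589  278.90506268] [667.86089655 -31.13039823 453.27977002]
[0.2160222  0.10108894 0.00341288] [0.2208742  0.02124577 0.004648  ]
```

View pics/w10.png

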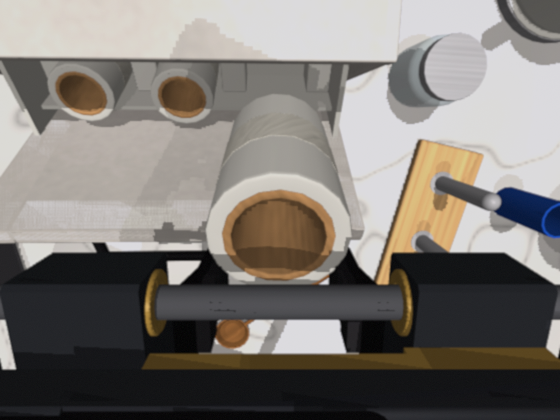

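Wrist view: the roll hangs in the jaws with its mouth at (278,235), its rear end leaning away from the robot. The grip is ahead of its axis, so I'll measure the in-hand lean.

```bash
cat >> h.py <<'E'
def rim(W,p,d,near,box):
    hsv=cv2.cvtColor(p,cv2.COLOR_RGB2HSV); br=((hsv[...,0]<22)&(hsv[...,1]>80)).astype(np.uint8)
    M=np.zeros_like(br); M[box[0]:box[1],box[2]:box[3]]=1; br*=M
    k,l,st,ce=cv2.connectedComponentsWithStats(br); i=1+np.argmax(st[1:,4]); m=cv2.morphologyEx((l==i).astype(np.uint8),cv2.MORPH_CLOSE,np.ones((9,9)))
    ring=cv2.dilate(m,np.ones((13,13)))-cv2.dilate(m,np.ones((5,5))); g=W[(ring>0)&(d>0)&M.astype(bool)]
    g=g[np.linalg.norm(g-near,axis=1)<60]
    for _ in range(4):
        cc=g.mean(0); n=np.linalg.svd(g-cc,full_matrices=False)[2][2]; n=n*np.sign(n[2]); g=g[abs((g-cc)@n)<3] if _<3 else g
    # circle centre in plane
    e1=np.cross(n,[0,1,0]); e1/=np.linalg.norm(e1); e2=np.cross(n,e1); A=np.c_[(g-cc)@e1,(g-cc)@e2]
    S=np.linalg.lstsq(np.c_[2*A,np.ones(len(A))],(A**2).sum(1),rcond=None)[0]; r=np.sqrt(S[2]+S[0]**2+S[1]**2)
    c=cc+S[0]*e1+S[1]*e2; return c,n,r,len(g)
E
python3 - <<'E'
from h import *
p,d=grab_frame("wrist"); s=bot.observe(); W=cloud("wrist",d,(s["ee_pos"],s["ee_rot"])); T=s["ee_pos"]
c,n,r,k=rim(W,p,d,T+np.array([10,0,15]),(150,280,190,360)); b=c-100*n
print("rim-T",(c-T).round(1),"n",n.round(3),"lean",np.arctan2(-n[0],n[2]).round(3),"r",r,k,"bottom-T",(b-T).round(1))
E
```

```text
rim-T [21.2  1.9 23. ] n [-0.317  0.015  0.948] lean 0.322 r 24.125081683498635 1489 bottom-T [ 52.9   0.4 -71.9]
```

```bash
python3 - <<'E'
from h import *
print(tool(530,-350,350))
E
python3 -m handwheel '[{"gripper":0.4,"travel":[0.03,0.01,0],"roll":0},{"gripper":0.4,"travel":[0.06,0.02,0],"roll":0},{"gripper":0.4,"travel":[0.09,0.03,0],"roll":0},{"gripper":0.4,"travel":[0.12,0.04,0],"roll":0},{"gripper":0.4,"travel":[0.15,0.05,0],"roll":0},{"gripper":0.4,"travel":[0.18,0.06,0],"roll":0},{"gripper":0.4,"travel":[0.21,0.067,0.01],"roll":0},{"gripper":0.4,"travel":[0.232,0.072,0.01],"roll":0},{"gripper":0.4,"travel":[0.232,0.072,0.01],"roll":0},{"gripper":0.4,"travel":[0.232,0.072,0.01],"roll":0}]' 20
python3 - <<'E'
from h import *
p,d=grab_frame("wrist"); s=bot.observe(); W=cloud("wrist",d,(s["ee_pos"],s["ee_rot"])); T=s["ee_pos"]
c,n,r,k=rim(W,p,d,T+np.array([10,0,15]),(150,280,190,360)); b=c-100*n
print(T,s["finger_gap"],"rim-T",(c-T).round(1),"lean",np.arctan2(-n[0],n[2]).round(3),r,"bottom",b.round(1))
z=W[...,2]; m=((d>0)&(z>130)&(z<146)).astype(np.uint8); kk,l,st,ce=cv2.connectedComponentsWithStats(m)
for i in range(1,kk):
    if st[i,4]>30: print("tip",st[i,4],ce[i].round(),np.median(W[l==i],0).round())
t=np.array([583,-350.5])-b[:2]+T[:2]; print("TCP",t)
for z_,dx in((230,0),(172,4),(120,None)):
    x=t[0]+dx if dx is not None else 583-23; print(tool(x,t[1],z_).round(3))
E
```

```text
[0.23276452 0.07213447 0.00441554]
t: 26.25
ee_pos: [529.5, -349.2, 342.4]
ee_rot: [0.728, -0.686, 0.018, 0.009]
contact_force: [0.4, 0.4, -2.0]
finger_gap: 46.3
[ 529.82545162 -348.58212325  342.8550832 ] 46.70029129248817 rim-T [21.5  1.8 22.6] lean 0.303 24.125232659760982 bottom [ 581.2 -348.3  270. ]
tip 133 [85.  8.] [ 679. -178.  133.]
tip 1128 [56. 77.] [ 619. -150.  138.]
tip 36 [238. 282.] [ 422. -320.  134.]
TCP [ 531.65567618 -350.78583052]
[-0.002 -0.     0.113]
[-0.004 -0.004  0.171]
[-0.005 -0.028  0.223]
```

```bash
python3 -m handwheel '[{"gripper":0.4,"travel":[-0.001,0,0.03],"roll":0},{"gripper":0.4,"travel":[-0.001,0,0.06],"roll":0},{"gripper":0.4,"travel":[-0.002,0,0.09],"roll":0},{"gripper":0.4,"travel":[-0.002,0,0.113],"roll":0},{"gripper":0.4,"travel":[-0.003,-0.001,0.13],"roll":0},{"gripper":0.4,"travel":[-0.003,-0.002,0.15],"roll":0},{"gripper":0.4,"travel":[-0.004,-0.004,0.165],"roll":0},{"gripper":0.4,"travel":[-0.004,-0.004,0.165],"roll":0}]' 20
```

```text
t: 27.1
ee_pos: [535.0, -348.3, 175.3]
ee_rot: [0.729, -0.685, 0.015, 0.009]
contact_force: [0.2, 0.7, -1.6]
finger_gap: 46.8
```

```bash
python3 -m handwheel '[{"gripper":0.4,"travel":[0,-0.006,0.01],"roll":0},{"gripper":0.4,"travel":[0,-0.012,0.02],"roll":0},{"gripper":0.4,"travel":[-0.001,-0.017,0.03],"roll":0},{"gripper":0.4,"travel":[-0.001,-0.021,0.04],"roll":0},{"gripper":0.4,"travel":[-0.001,-0.025,0.05],"roll":0},{"gripper":0.4,"travel":[-0.001,-0.025,0.055],"roll":0},{"gripper":0.4,"travel":[-0.001,-0.025,0.055],"roll":0}]' 20
python3 - <<'E'
from h import *
p,d=grab_frame("wrist"); s=bot.observe(); W=cloud("wrist",d,(s["ee_pos"],s["ee_rot"])); T=s["ee_pos"]
c,n,r,k=rim(W,p,d,T+np.array([10,0,15]),(150,280,190,360)); b=c-100*n
print(T,s["finger_gap"],"rim-T",(c-T).round(1),n,"lean",np.arctan2(-n[0],n[2]).round(3),r,"bottom",b.round(1))
E
```

```text
t: 27.8
ee_pos: [559.2, -347.9, 119.1]
ee_rot: [0.729, -0.685, 0.014, 0.01]
contact_force: [-4.3, -1.7, -3.6]
finger_gap: 36.9
[ 559.0294288  -347.88058714  119.50808633] 35.836235908939365 rim-T [30.3  2.6  3.3] [0.17559234 0.08583864 0.98071355] lean -0.177 23.651293671885625 bottom [ 571.8 -353.9   24.8]
```

```bash
python3 -m handwheel '[{"gripper":0.85,"travel":[0,0.01,0],"roll":0},{"gripper":0.85,"travel":[0,0.02,0],"roll":0},{"gripper":0.85,"travel":[0,0.02,0],"roll":0},{"gripper":0.85,"travel":[0,0.02,0],"roll":0},{"gripper":0.85,"travel":[0,0.02,-0.04],"roll":0},{"gripper":0.85,"travel":[0,0.02,-0.08],"roll":0},{"gripper":0.85,"travel":[0,0.02,-0.12],"roll":0},{"gripper":0.85,"travel":[0,0.02,-0.15],"roll":0},{"gripper":0.85,"travel":[0,0.02,-0.15],"roll":0}]' 20
python3 - <<'E'
from h import *
p,d=grab_frame("wrist"); s=bot.observe(); W=cloud("wrist",d,(s["ee_pos"],s["ee_rot"])); T=s["ee_pos"]
cv2.imwrite("pics/w11.png",p[:,:,::-1]); np.savez("w11.npz",p=p,d=d,e=T,r=s["ee_rot"])
z=W[...,2]; print(T); m=(d>0)&(z>108)&(z<122)&(abs(W[...,0]-583)<45)&(abs(W[...,1]+350)<45)
q=W[m]; c,r=cv2.minEnclosingCircle(q[:,:2].astype(np.float32)); print(c,r,np.median(q[:,2]))
A=np.c_[q[:,:2],np.ones(len(q))]; print(np.linalg.lstsq(A,q[:,2],rcond=None)[0])
E
```

```text
t: 28.75
ee_pos: [541.2, -346.0, 275.9]
ee_rot: [0.729, -0.684, 0.021, 0.01]
contact_force: [0.3, -0.2, 0.4]
finger_gap: 73.9
[ 539.79533639 -344.95951811  272.89984193]
(571.7926635742188, -352.5442199707031) 28.913572311401367 112.75703896471919
[-2.11245642e-03  2.71885831e-03  1.14920673e+02]
```

View pics/w11.png

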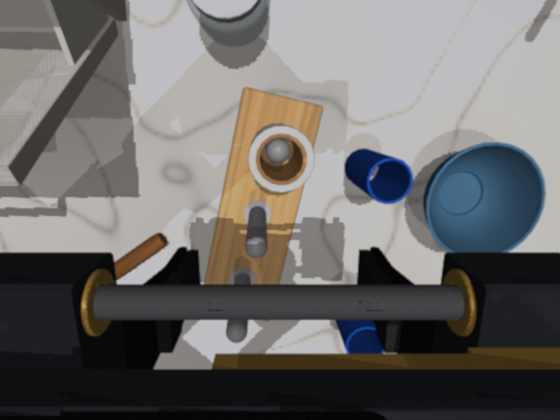

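Roll seated flat on spindle 2: mouth centre at (281,160), top at 113-116 mm, so it sits on the plate. Its circle radius of 28.9 mm matches. Next is the middle roll.

```bash
python3 - <<'E'
from h import *
for t in((630,-27.5,290),(636,-27.5,120)): print(tool(*t).round(3))
E
```

```text
[-0.31  -0.11  -0.028]
[-0.317 -0.114  0.142]
```

```bash
python3 -m handwheel '[{"gripper":0.85,"travel":[-0.04,-0.012,-0.028],"roll":0},{"gripper":0.85,"travel":[-0.085,-0.028,-0.028],"roll":0},{"gripper":0.85,"travel":[-0.13,-0.044,-0.028],"roll":0},{"gripper":0.85,"travel":[-0.175,-0.06,-0.028],"roll":0},{"gripper":0.85,"travel":[-0.22,-0.076,-0.028],"roll":0},{"gripper":0.85,"travel":[-0.265,-0.094,-0.028],"roll":0},{"gripper":0.85,"travel":[-0.31,-0.11,-0.028],"roll":0},{"gripper":0.85,"travel":[-0.31,-0.11,-0.028],"roll":0},{"gripper":0.85,"travel":[-0.31,-0.11,-0.028],"roll":0}]' 20
python3 - <<'E'
from h import *
p,d=grab_frame("top"); s=bot.observe(); print(s["ee_pos"])
for t in((635,-27.5,200),(636,-27.5,122),(648.5,-27.5,115)): print(tool(*t).round(3))
E
```

```text
t: 29.7
ee_pos: [629.3, -26.4, 288.2]
ee_rot: [0.73, -0.683, 0.017, 0.011]
contact_force: [0.3, -0.3, 0.8]
finger_gap: 74.0
[629.26729835 -27.74292555 288.4801101 ]
[-0.003 -0.005  0.088]
[-0.006 -0.005  0.166]
[-0.006 -0.018  0.174]
```

```bash
python3 -m handwheel '[{"gripper":0.85,"travel":[-0.002,-0.005,0.045],"roll":0},{"gripper":0.85,"travel":[-0.003,-0.005,0.088],"roll":0},{"gripper":0.85,"travel":[-0.005,-0.005,0.13],"roll":0},{"gripper":0.85,"travel":[-0.006,-0.005,0.166],"roll":0},{"gripper":0.85,"travel":[-0.006,-0.005,0.166],"roll":0},{"gripper":0.85,"travel":[-0.006,-0.012,0.17],"roll":0},{"gripper":0.85,"travel":[-0.006,-0.018,0.174],"roll":0},{"gripper":0.85,"travel":[-0.006,-0.018,0.174],"roll":0},{"gripper":0.85,"travel":[-0.006,-0.018,0.174],"roll":0}]' 20 && python3 -m handwheel '[{"gripper":0.5,"travel":[0,0,0],"roll":0},{"gripper":0.5,"travel":[0,0,0],"roll":0},{"gripper":0.5,"travel":[0,0,0],"roll":0},{"gripper":0.45,"travel":[0,0,0],"roll":0},{"gripper":0.4,"travel":[0,0,0],"roll":0},{"gripper":0.4,"travel":[0,0,0],"roll":0}]' 20
```

```text
t: 30.65
ee_pos: [648.4, -27.7, 114.6]
ee_rot: [0.729, -0.684, 0.017, 0.011]
contact_force: [0.4, -0.2, -0.3]
finger_gap: 73.9
t: 31.25
ee_pos: [648.4, -27.8, 114.7]
ee_rot: [0.729, -0.684, 0.017, 0.011]
contact_force: [-1.1, 0.0, 1.1]
finger_gap: 47.6
```

```bash
python3 -m handwheel '[{"gripper":0.4,"travel":[0,0.006,-0.009],"roll":0},{"gripper":0.4,"travel":[0,0.012,-0.019],"roll":0},{"gripper":0.4,"travel":[0,0.018,-0.029],"roll":0},{"gripper":0.4,"travel":[0,0.025,-0.04],"roll":0},{"gripper":0.4,"travel":[0,0.033,-0.054],"roll":0},{"gripper":0.4,"travel":[0,0.041,-0.067],"roll":0},{"gripper":0.4,"travel":[0,0.049,-0.08],"roll":0},{"gripper":0.4,"travel":[0,0.057,-0.095],"roll":0},{"gripper":0.4,"travel":[0,0.059,-0.12],"roll":0},{"gripper":0.4,"travel":[0,0.059,-0.15],"roll":0}]' 20 &&  python3 -m handwheel '[{"gripper":0.4,"travel":[0,0,-0.03],"roll":0},{"gripper":0.4,"travel":[0,0,-0.06],"roll":0},{"gripper":0.4,"travel":[0,0,-0.08],"roll":0},{"gripper":0.4,"travel":[0,0,-0.08],"roll":0},{"gripper":0.4,"travel":[0,0,-0.08],"roll":0}]' 20
cat > lk.py <<'E'
from h import *
import sys
p,d=grab_frame("wrist"); s=bot.observe(); W=cloud("wrist",d,(s["ee_pos"],s["ee_rot"])); T=s["ee_pos"]
np.savez("lk.npz",p=p,d=d,e=T,r=s["ee_rot"])
c,n,r,k=rim(W,p,d,T+np.array([10,0,15]),(150,280,190,360)); b=c-100*n
print(T.round(1),"gap",s["finger_gap"],"F",s["contact_force"].round(1),"rim-T",(c-T).round(1),"n",n.round(3),"lean",np.arctan2(-n[0],n[2]).round(3),"r",r.round(1),k,"bottom-T",(b-T).round(1))
sx,sy=map(float,sys.argv[1:3])
t=np.array([sx,sy])-b[:2]+T[:2]
print("TCP over spindle",t, tool(t[0],t[1],345).round(3))
print("low",tool(t[0]+3,t[1],b[2]*0+T[2]-b[2]+103).round(3))
E
python3 lk.py 497.5 -334.5
```

```text
t: 32.25
ee_pos: [585.8, -25.4, 264.7]
ee_rot: [0.729, -0.684, 0.015, 0.012]
contact_force: [0.8, -0.3, -1.5]
finger_gap: 46.7
t: 32.75
ee_pos: [584.5, -22.2, 344.6]
ee_rot: [0.729, -0.684, 0.015, 0.012]
contact_force: [-0.7, 0.1, -3.1]
finger_gap: 46.8
[584.  -22.1 343.5] gap 47.106106032435804 F [ 0.  -0.1 -1.7] rim-T [22.5  1.7 20.1] n [-0.233  0.007  0.972] lean 0.235 r 24.1 1585 bottom-T [ 45.8   1.  -77.1]
TCP over spindle [ 451.70340149 -335.47334684] [0.304 0.152 0.01 ]
low [0.298 0.149 0.175]
```

```bash
python3 -m handwheel '[{"gripper":0.4,"travel":[0.03,0.015,0.001],"roll":0},{"gripper":0.4,"travel":[0.065,0.033,0.002],"roll":0},{"gripper":0.4,"travel":[0.1,0.05,0.003],"roll":0},{"gripper":0.4,"travel":[0.135,0.068,0.005],"roll":0},{"gripper":0.4,"travel":[0.17,0.085,0.006],"roll":0},{"gripper":0.4,"travel":[0.205,0.103,0.007],"roll":0},{"gripper":0.4,"travel":[0.24,0.12,0.008],"roll":0},{"gripper":0.4,"travel":[0.275,0.138,0.01],"roll":0},{"gripper":0.4,"travel":[0.304,0.152,0.01],"roll":0},{"gripper":0.4,"travel":[0.304,0.152,0.01],"roll":0}]' 20 && python3 -m handwheel '[{"gripper":0.4,"travel":[0,0,0],"roll":0},{"gripper":0.4,"travel":[0,0,0],"roll":0}]' 20; python3 lk.py 497.5 -334.5
```

```text
t: 33.8
ee_pos: [449.2, -338.8, 342.8]
ee_rot: [0.727, -0.686, 0.012, 0.014]
contact_force: [0.1, 1.1, -1.4]
finger_gap: 46.3
t: 34.0
ee_pos: [448.6, -337.8, 341.2]
ee_rot: [0.727, -0.686, 0.01, 0.014]
contact_force: [0.4, 0.0, -1.9]
finger_gap: 46.8
[ 449.  -337.5  341.6] gap 46.87789777851078 F [-0.4  0.6 -2. ] rim-T [22.6  1.5 20.2] n [-0.232  0.006  0.973] lean 0.235 r 24.1 1590 bottom-T [ 45.8   0.9 -77.1]
TCP over spindle [ 451.65666408 -335.4020695 ] [-0.002 -0.003 -0.003]
low [-0.007 -0.007  0.161]
```

```bash
python3 -m handwheel '[{"gripper":0.4,"travel":[-0.003,-0.003,0.04],"roll":0},{"gripper":0.4,"travel":[-0.004,-0.004,0.08],"roll":0},{"gripper":0.4,"travel":[-0.005,-0.005,0.11],"roll":0},{"gripper":0.4,"travel":[-0.006,-0.006,0.135],"roll":0},{"gripper":0.4,"travel":[-0.007,-0.007,0.16],"roll":0},{"gripper":0.4,"travel":[-0.007,-0.012,0.175],"roll":0},{"gripper":0.4,"travel":[-0.008,-0.016,0.188],"roll":0},{"gripper":0.4,"travel":[-0.008,-0.02,0.199],"roll":0},{"gripper":0.4,"travel":[-0.008,-0.02,0.199],"roll":0},{"gripper":0.85,"travel":[-0.008,-0.02,0.199],"roll":0}]' 20 && python3 -m handwheel '[{"gripper":0.85,"travel":[0,0,0],"roll":0},{"gripper":0.85,"travel":[0,0,0],"roll":0},{"gripper":0.85,"travel":[0,0,0],"roll":0},{"gripper":0.85,"travel":[0,0.01,0],"roll":0},{"gripper":0.85,"travel":[0,0.01,-0.04],"roll":0},{"gripper":0.85,"travel":[0,0.01,-0.08],"roll":0},{"gripper":0.85,"travel":[0,0.01,-0.11],"roll":0},{"gripper":0.85,"travel":[0,0.01,-0.13],"roll":0},{"gripper":0.85,"travel":[0,0.01,-0.13],"roll":0}]' 20
cat > chk.py <<'E'
from h import *
p,d=grab_frame("wrist"); s=bot.observe(); W=cloud("wrist",d,(s["ee_pos"],s["ee_rot"])); z=W[...,2]; print(s["ee_pos"].round(1),s["q"].round(2))
for x,y in((415,-320.5),(498,-335),(582.5,-350)):
    m=(d>0)&(z>60)&(z<126)&(np.hypot(W[...,0]-x,W[...,1]-y)<41)&(np.arange(420)[:,None]<250)
    q=W[m]; 
    if len(q)<150: print("none",len(q)); continue
    g=q[q[:,2]>np.percentile(q[:,2],60)-8]; c,r=cv2.minEnclosingCircle(g[:,:2].astype(np.float32)); print((x,y),"c",np.round(c,1),round(r,1),"z",np.percentile(g[:,2],[5,50,95]).round(1))
E
python3 chk.py
```

```text
t: 35.05
ee_pos: [468.7, -335.6, 142.8]
ee_rot: [0.728, -0.686, 0.012, 0.014]
contact_force: [0.1, -0.8, 0.0]
finger_gap: 49.4
t: 35.95
ee_pos: [459.7, -332.9, 276.2]
ee_rot: [0.728, -0.686, 0.015, 0.014]
contact_force: [0.6, -0.2, -0.9]
finger_gap: 73.9
[ 458.8 -332.   274. ] [-0.81  0.38  1.54 -0.03  1.2   0.71]
(415, -320.5) c [ 415.6 -320.4] 9.6 z [ 97.6 111.7 124.8]
(498, -335) c [ 487.7 -335.6] 28.9 z [111.6 113.6 114.9]
(582.5, -350) c [ 572.2 -352.7] 28.9 z [111.3 113.3 114.9]
```

```bash
python3 - <<'E'
from h import *
print(tool(628,64.5,292).round(3))
E
python3 -m handwheel '[{"gripper":0.85,"travel":[-0.036,-0.018,-0.02],"roll":0},{"gripper":0.85,"travel":[-0.076,-0.039,-0.02],"roll":0},{"gripper":0.85,"travel":[-0.115,-0.06,-0.02],"roll":0},{"gripper":0.85,"travel":[-0.155,-0.08,-0.02],"roll":0},{"gripper":0.85,"travel":[-0.195,-0.1,-0.02],"roll":0},{"gripper":0.85,"travel":[-0.235,-0.12,-0.02],"roll":0},{"gripper":0.85,"travel":[-0.27,-0.138,-0.02],"roll":0},{"gripper":0.85,"travel":[-0.3,-0.145,-0.02],"roll":0},{"gripper":0.85,"travel":[-0.34,-0.145,-0.02],"roll":0},{"gripper":0.85,"travel":[-0.34,-0.145,-0.02],"roll":0}]' 20
python3 - <<'E'
from h import *
p,d=grab_frame("top"); s=bot.observe(); print(s["ee_pos"])
for t in((628,64.5,290),(630,64.5,200),(632,64.5,122),(644,64.5,115)): print(tool(*t).round(3))
E
```

```text
[-0.385 -0.192 -0.033]
t: 37.0
ee_pos: [581.1, 21.0, 278.0]
ee_rot: [0.729, -0.684, 0.01, 0.015]
contact_force: [0.1, 0.0, 0.0]
finger_gap: 73.7
[581.69697056  18.58042656 278.3915094 ]
[-0.042 -0.049 -0.014]
[-0.046 -0.052  0.076]
[-0.048 -0.054  0.154]
[-0.048 -0.066  0.161]
```

```bash
python3 -m handwheel '[{"gripper":0.85,"travel":[-0.042,-0.049,-0.014],"roll":0},{"gripper":0.85,"travel":[-0.043,-0.05,-0.01],"roll":0},{"gripper":0.85,"travel":[-0.044,-0.05,0.035],"roll":0},{"gripper":0.85,"travel":[-0.046,-0.052,0.076],"roll":0},{"gripper":0.85,"travel":[-0.047,-0.053,0.115],"roll":0},{"gripper":0.85,"travel":[-0.048,-0.054,0.154],"roll":0},{"gripper":0.85,"travel":[-0.048,-0.054,0.154],"roll":0},{"gripper":0.85,"travel":[-0.048,-0.06,0.158],"roll":0},{"gripper":0.85,"travel":[-0.048,-0.066,0.161],"roll":0},{"gripper":0.85,"travel":[-0.048,-0.066,0.161],"roll":0}]' 20 && python3 -m handwheel '[{"gripper":0.85,"travel":[0,0,0],"roll":0},{"gripper":0.5,"travel":[0,0,0],"roll":0},{"gripper":0.5,"travel":[0,0,0],"roll":0},{"gripper":0.5,"travel":[0,0,0],"roll":0},{"gripper":0.45,"travel":[0,0,0],"roll":0},{"gripper":0.4,"travel":[0,0,0],"roll":0},{"gripper":0.4,"travel":[0,0,0],"roll":0}]' 20
```

```text
t: 38.05
ee_pos: [644.3, 63.8, 114.7]
ee_rot: [0.729, -0.685, 0.011, 0.015]
contact_force: [-0.6, 0.2, -0.1]
finger_gap: 74.3
t: 38.75
ee_pos: [641.7, 63.3, 114.7]
ee_rot: [0.729, -0.684, 0.009, 0.018]
contact_force: [-5.9, -1.5, 4.6]
finger_gap: 38.4
```

```bash
python3 -m handwheel '[{"gripper":0.85,"travel":[0,0,0],"roll":0},{"gripper":0.85,"travel":[0,0,0],"roll":0},{"gripper":0.85,"travel":[0,0,0],"roll":0},{"gripper":0.85,"travel":[0,0,0],"roll":0},{"gripper":0.85,"travel":[0,-0.004,0],"roll":0},{"gripper":0.85,"travel":[0,-0.006,0],"roll":0},{"gripper":0.85,"travel":[0,-0.006,0],"roll":0}]' 20; python3 - <<'E'
from h import *
s=bot.observe(); print(R.from_quat(s["ee_rot"]).as_matrix()[:,2])
p,d=grab_frame("scene"); W=cloud("scene",d); cv2.imwrite("pics/s12.png",cv2.resize(p[140:270,170:310,::-1],None,fx=5,fy=4.5)); s=bot.observe(); print(s["ee_pos"],s["contact_force"])
E
```

```text
t: 39.45
ee_pos: [644.2, 62.4, 114.0]
ee_rot: [0.729, -0.684, 0.007, 0.022]
contact_force: [-8.4, -5.3, 2.1]
finger_gap: 72.9
[-0.01955529 -0.04126637 -0.99895679]
[644.1576895   62.37757824 113.90965786] [-7.74173594 -5.69663026  2.29453686]
```

View pics/s12.png

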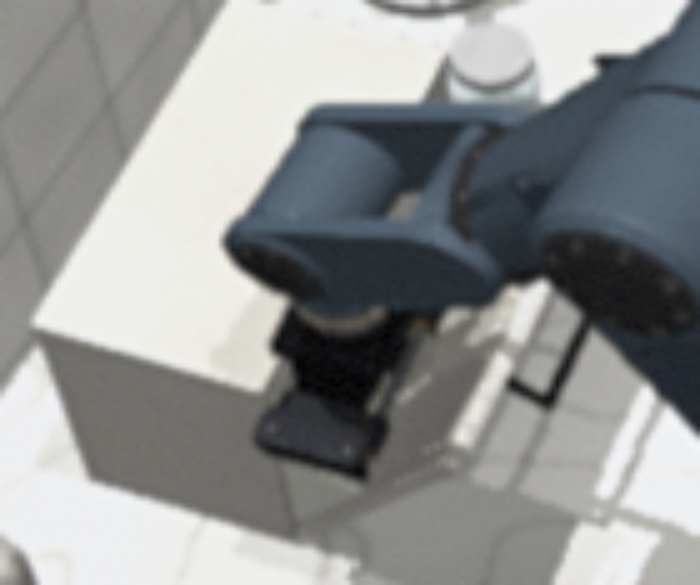

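The crop shows the hand jammed against the roof edge in front of the left roll; contact has leaned the tool the wrong way. I'll back off and straighten it.

```bash
a='[{"gripper":0.85,"travel":[0,0.012,0],"roll":0},{"gripper":0.85,"travel":[0,0.012,0],"roll":0},{"gripper":0.85,"travel":[0,0.012,-0.05],"roll":0},{"gripper":0.85,"travel":[0,0.012,-0.1],"roll":0}]'; python3 -m handwheel '[{"gripper":0.85,"travel":[0,0.012,0],"roll":0},{"gripper":0.85,"travel":[0,0.012,0],"roll":0},{"gripper":0.85,"travel":[0,0.012,-0.05],"roll":0},{"gripper":0.85,"travel":[0,0.012,-0.1],"roll":0}]' && python3 -m handwheel '[{"gripper":0.85,"travel":[0,0,-0.05],"roll":0},{"gripper":0.85,"travel":[0,0,-0.1],"roll":0}]' && python3 -m handwheel '[{"gripper":0.85,"travel":[0,0,-0.05],"roll":0},{"gripper":0.85,"travel":[0,0,-0.1],"roll":0}]' && python3 -m handwheel '[{"gripper":0.85,"travel":[0,0,0],"roll":0},{"gripper":0.85,"travel":[0,0,0],"roll":0},{"gripper":0.85,"travel":[0,0,0],"roll":0}]'; python3 -c "
from h import *
s=bot.observe(); print(R.from_quat(s['ee_rot']).as_matrix()[:,2])"
```

```text
t: 39.9
ee_pos: [633.0, 65.8, 213.1]
ee_rot: [0.729, -0.684, 0.005, 0.023]
contact_force: [1.9, -0.2, 0.3]
finger_gap: 73.9
t: 40.1
ee_pos: [635.2, 70.1, 314.8]
ee_rot: [0.73, -0.684, 0.004, 0.024]
contact_force: [0.5, -1.1, 0.4]
finger_gap: 73.8
t: 40.3
ee_pos: [637.4, 74.4, 415.1]
ee_rot: [0.73, -0.683, 0.004, 0.024]
contact_force: [1.4, 0.1, -0.2]
finger_gap: 73.6
t: 40.6
ee_pos: [636.7, 74.5, 413.4]
ee_rot: [0.73, -0.683, 0.003, 0.025]
contact_force: [-0.4, 0.1, -1.6]
finger_gap: 73.8
[-0.03005411 -0.04015964 -0.99874118]
```

```bash
python3 -m handwheel '[{"gripper":0.85,"travel":[0,0,0.05],"roll":0},{"gripper":0.85,"travel":[0,0,0.1],"roll":0}]' && python3 -m handwheel '[{"gripper":0.85,"travel":[0,0,0.05],"roll":0}]' && python3 -m handwheel '[{"gripper":0.85,"travel":[0,0,0],"roll":0},{"gripper":0.85,"travel":[0,0,0],"roll":0}]' && python3 -m handwheel '[{"gripper":0.85,"travel":[0,0.05,0],"roll":0},{"gripper":0.85,"travel":[0,0.1,0],"roll":0}]' && python3 -m handwheel '[{"gripper":0.85,"travel":[0,0.05,0],"roll":0}]' && python3 -m handwheel '[{"gripper":0.85,"travel":[0,0,0],"roll":0},{"gripper":0.85,"travel":[0,0,0],"roll":0}]'
```

```text
t: 40.8
ee_pos: [633.5, 70.6, 313.4]
ee_rot: [0.73, -0.683, 0.003, 0.025]
contact_force: [1.4, 0.1, -0.9]
finger_gap: 73.8
t: 40.9
ee_pos: [630.5, 68.6, 261.6]
ee_rot: [0.73, -0.683, 0.002, 0.026]
contact_force: [0.5, -0.5, 0.1]
finger_gap: 74.1
t: 41.1
ee_pos: [629.2, 68.6, 259.3]
ee_rot: [0.73, -0.683, -0.001, 0.028]
contact_force: [0.2, -0.4, 0.2]
finger_gap: 74.0
t: 41.3
ee_pos: [532.8, 61.8, 265.5]
ee_rot: [0.73, -0.683, 0.001, 0.026]
contact_force: [0.1, -0.3, -0.3]
finger_gap: 74.1
t: 41.4
ee_pos: [483.6, 58.4, 269.9]
ee_rot: [0.73, -0.683, 0.004, 0.024]
contact_force: [-0.7, 0.5, 0.3]
finger_gap: 74.1
t: 41.6
ee_pos: [485.2, 58.4, 273.4]
ee_rot: [0.73, -0.683, 0.007, 0.022]
contact_force: [0.6, -0.3, 0.1]
finger_gap: 74.3
```

```bash
python3 -m handwheel '[{"gripper":0.85,"travel":[0,-0.02,-0.01],"roll":0},{"gripper":0.85,"travel":[0,-0.04,-0.02],"roll":0},{"gripper":0.85,"travel":[0,-0.06,-0.03],"roll":0},{"gripper":0.85,"travel":[0,-0.08,-0.04],"roll":0},{"gripper":0.85,"travel":[0,-0.1,-0.04],"roll":0},{"gripper":0.85,"travel":[0,-0.12,-0.04],"roll":0},{"gripper":0.85,"travel":[0,-0.135,-0.04],"roll":0},{"gripper":0.85,"travel":[0,-0.145,-0.04],"roll":0},{"gripper":0.85,"travel":[0,-0.15,-0.04],"roll":0},{"gripper":0.85,"travel":[0,-0.15,-0.04],"roll":0}]' && python3 -m handwheel '[{"gripper":0.85,"travel":[0,0.05,0],"roll":0}]' && python3 -m handwheel '[{"gripper":0.85,"travel":[0,0.05,0],"roll":0}]' && python3 -m handwheel '[{"gripper":0.85,"travel":[0,0.05,0],"roll":0}]' && python3 -m handwheel '[{"gripper":0.85,"travel":[0,0.0,0],"roll":0}]' && python3 -m handwheel '[{"gripper":0.85,"travel":[0,0,0],"roll":0}]' && python3 -m handwheel '[{"gripper":0.85,"travel":[0,0,0],"roll":0}]'; python3 -c "
from h import *
s=bot.observe(); print(R.from_quat(s['ee_rot']).as_matrix()[:,2])"
```

```text
t: 42.6
ee_pos: [636.8, 69.8, 310.3]
ee_rot: [0.73, -0.683, 0.007, 0.022]
contact_force: [0.1, -0.5, -0.1]
finger_gap: 74.1
t: 42.7
ee_pos: [591.3, 65.9, 309.9]
ee_rot: [0.73, -0.683, 0.009, 0.02]
contact_force: [-0.8, -1.2, -0.0]
finger_gap: 74.1
t: 42.8
ee_pos: [540.5, 62.5, 310.3]
ee_rot: [0.73, -0.683, 0.008, 0.021]
contact_force: [-0.3, -0.5, -0.0]
finger_gap: 74.1
t: 42.9
ee_pos: [489.8, 59.2, 311.1]
ee_rot: [0.73, -0.683, 0.008, 0.021]
contact_force: [0.5, -0.2, 0.2]
finger_gap: 73.8
t: 43.0
ee_pos: [480.1, 60.0, 309.8]
ee_rot: [0.73, -0.683, 0.004, 0.024]
contact_force: [-0.4, -0.9, -0.9]
finger_gap: 73.9
t: 43.1
ee_pos: [479.2, 60.0, 310.7]
ee_rot: [0.73, -0.683, 0.005, 0.024]
contact_force: [1.6, -0.7, 0.6]
finger_gap: 74.3
t: 43.2
ee_pos: [479.3, 60.1, 311.4]
ee_rot: [0.73, -0.683, 0.005, 0.023]
contact_force: [-0.8, -0.3, 0.5]
finger_gap: 73.9
[-0.02470974 -0.04108846 -0.99884992]
```

```bash
python3 - <<'E'
from h import *
for t in((640,65,290),(640,65,200),(646,65,108)): print(tool(*t).round(3))
E
python3 -m handwheel '[{"gripper":0.85,"travel":[0,-0.03,0],"roll":0},{"gripper":0.85,"travel":[0,-0.06,0],"roll":0},{"gripper":0.85,"travel":[0,-0.09,0],"roll":0},{"gripper":0.85,"travel":[0,-0.12,0],"roll":0},{"gripper":0.85,"travel":[0,-0.145,0.01],"roll":0},{"gripper":0.85,"travel":[0,-0.16,0.01],"roll":0},{"gripper":0.85,"travel":[0,-0.16,0.01],"roll":0},{"gripper":0.85,"travel":[0,-0.16,0.01],"roll":0}]'
python3 - <<'E'
from h import *
s=bot.observe(); print(s["ee_pos"])
for t in((640,65,290),(640,65,200),(641,65,120),(642,65,107)): print(tool(*t).round(3))
E
```

```text
[ 0.005 -0.161  0.017]
[ 0.001 -0.164  0.107]
[-0.002 -0.172  0.199]
t: 44.0
ee_pos: [639.1, 70.1, 296.6]
ee_rot: [0.73, -0.683, 0.005, 0.024]
contact_force: [-0.2, 0.4, 0.7]
finger_gap: 73.7
[639.08709407  70.11485009 296.61750077]
[ 0.005 -0.001  0.007]
[ 0.001 -0.003  0.097]
[-0.002 -0.006  0.177]
[-0.002 -0.008  0.19 ]
```

```bash
python3 -m handwheel '[{"gripper":0.85,"travel":[0.003,0,0.05],"roll":0},{"gripper":0.85,"travel":[0.001,-0.001,0.1],"roll":0},{"gripper":0.85,"travel":[-0.001,-0.002,0.14],"roll":0},{"gripper":0.85,"travel":[-0.002,-0.003,0.17],"roll":0},{"gripper":0.85,"travel":[-0.002,-0.003,0.19],"roll":0},{"gripper":0.85,"travel":[-0.002,-0.003,0.19],"roll":0},{"gripper":0.85,"travel":[-0.002,-0.003,0.19],"roll":0}]' && python3 -m handwheel '[{"gripper":0.85,"travel":[0,0.005,0.0],"roll":0},{"gripper":0.85,"travel":[0,0.01,0.0],"roll":0},{"gripper":0.85,"travel":[0,0.01,0.0],"roll":0}]'
```

```text
t: 44.7
ee_pos: [639.0, 64.4, 107.7]
ee_rot: [0.73, -0.683, 0.007, 0.022]
contact_force: [2.8, -0.3, -0.3]
finger_gap: 73.9
t: 45.0
ee_pos: [636.0, 63.8, 111.2]
ee_rot: [0.729, -0.684, 0.013, 0.015]
contact_force: [10.2, 1.7, -0.4]
finger_gap: 74.0
```

```bash
python3 -m handwheel '[{"gripper":0.85,"travel":[0,0.01,0.002],"roll":0},{"gripper":0.85,"travel":[0,0.01,0.002],"roll":0}]' && python3 -m handwheel '[{"gripper":0.85,"travel":[0,0.01,0.004],"roll":0},{"gripper":0.85,"travel":[0,0.01,0.004],"roll":0}]' && python3 -m handwheel '[{"gripper":0.85,"travel":[0,0.01,0.004],"roll":0},{"gripper":0.85,"travel":[0,0.01,0.004],"roll":0}]'; python3 -c "
from h import *
s=bot.observe(); print(R.from_quat(s['ee_rot']).as_matrix()[:,2])"
```

```text
t: 45.2
ee_pos: [634.6, 63.2, 113.3]
ee_rot: [0.728, -0.685, 0.021, 0.007]
contact_force: [13.0, 1.1, -0.6]
finger_gap: 74.1
t: 45.4
ee_pos: [634.4, 63.0, 113.6]
ee_rot: [0.726, -0.687, 0.029, -0.002]
contact_force: [14.9, 3.2, -1.0]
finger_gap: 74.0
t: 45.6
ee_pos: [634.2, 62.9, 113.8]
ee_rot: [0.725, -0.688, 0.038, -0.011]
contact_force: [13.6, 3.4, 0.3]
finger_gap: 74.1
[ 0.06971811 -0.0358146  -0.99692362]
```

```bash
python3 -m handwheel '[{"gripper":0.85,"travel":[0,0.01,0.004],"roll":0},{"gripper":0.85,"travel":[0,0.01,0.004],"roll":0}]' && python3 -m handwheel '[{"gripper":0.85,"travel":[0,0.01,0.004],"roll":0},{"gripper":0.85,"travel":[0,0.01,0.004],"roll":0}]' ; python3 -c "
from h import *
s=bot.observe(); print(R.from_quat(s['ee_rot']).as_matrix())
for t in((644,63,113),(650,64,113),(654,64,113),(658,64,113)): print(tool(*t).round(4))"
```

```text
t: 45.8
ee_pos: [634.1, 62.9, 114.0]
ee_rot: [0.723, -0.689, 0.046, -0.02]
contact_force: [13.3, 3.1, 0.4]
finger_gap: 73.9
t: 46.0
ee_pos: [634.0, 62.8, 114.2]
ee_rot: [0.722, -0.689, 0.054, -0.029]
contact_force: [13.2, 3.8, -0.5]
finger_gap: 73.9
[[ 0.04340424 -0.99200449  0.1185039 ]
 [-0.99832351 -0.04761241 -0.03291243]
 [ 0.03829154 -0.11687669 -0.99240798]]
[ 0.0002 -0.0097  0.0023]
[-0.0006 -0.0157  0.003 ]
[-0.0004 -0.0197  0.0035]
[-0.0002 -0.0237  0.004 ]
```

```bash
python3 -m handwheel '[{"gripper":0.85,"travel":[0,-0.008,0.002],"roll":0},{"gripper":0.85,"travel":[0,-0.016,0.003],"roll":0},{"gripper":0.85,"travel":[0,-0.022,0.004],"roll":0},{"gripper":0.85,"travel":[0,-0.022,0.004],"roll":0},{"gripper":0.85,"travel":[0,-0.022,0.004],"roll":0}]' && python3 -m handwheel '[{"gripper":0.5,"travel":[0,0,0],"roll":0},{"gripper":0.5,"travel":[0,0,0],"roll":0},{"gripper":0.5,"travel":[0,0,0],"roll":0},{"gripper":0.45,"travel":[0,0,0],"roll":0},{"gripper":0.4,"travel":[0,0,0],"roll":0}]' 20
```

```text
t: 46.5
ee_pos: [653.4, 63.8, 111.9]
ee_rot: [0.722, -0.689, 0.052, -0.027]
contact_force: [-5.1, -1.0, 4.3]
finger_gap: 73.8
t: 47.0
ee_pos: [653.6, 63.6, 111.7]
ee_rot: [0.722, -0.689, 0.052, -0.027]
contact_force: [-0.4, -0.9, -0.6]
finger_gap: 54.1
```

```bash
python3 - <<'E'
from h import *
e=bot.observe()["ee_pos"]
for a in(10,100): print(tool(e[0]-.54*a,e[1],e[2]+.84*a).round(4))
print(tool(e[0]-60,e[1],e[2]+235).round(4))
E
```

```text
[ 0.0001  0.0044 -0.0089]
[ 0.0008  0.0443 -0.0895]
[ 0.0063  0.0336 -0.2401]
```

```bash
python3 -m handwheel '[{"gripper":0.4,"travel":[0,0.004,-0.009],"roll":0},{"gripper":0.4,"travel":[0,0.009,-0.019],"roll":0},{"gripper":0.4,"travel":[0,0.014,-0.029],"roll":0},{"gripper":0.4,"travel":[0,0.02,-0.04],"roll":0},{"gripper":0.4,"travel":[0,0.027,-0.054],"roll":0},{"gripper":0.4,"travel":[0,0.034,-0.068],"roll":0},{"gripper":0.4,"travel":[0.001,0.044,-0.089],"roll":0},{"gripper":0.4,"travel":[0.002,0.048,-0.12],"roll":0},{"gripper":0.4,"travel":[0.004,0.04,-0.18],"roll":0},{"gripper":0.4,"travel":[0.006,0.034,-0.24],"roll":0}]' 20 && python3 -m handwheel '[{"gripper":0.4,"travel":[0,0,0],"roll":0},{"gripper":0.4,"travel":[0,0,0],"roll":0},{"gripper":0.4,"travel":[0,0,0],"roll":0}]' 20; sed -i 's/(150,280,190,360)/(100,285,190,370)/' lk.py; python3 lk.py 414.5 -320.5
```

```text
t: 48.0
ee_pos: [591.4, 63.9, 327.3]
ee_rot: [0.722, -0.689, 0.051, -0.026]
contact_force: [1.8, 0.1, -1.0]
finger_gap: 53.4
t: 48.3
ee_pos: [589.6, 64.1, 326.2]
ee_rot: [0.722, -0.689, 0.05, -0.025]
contact_force: [0.5, 0.4, -2.1]
finger_gap: 52.8
[589.6  64.  325.4] gap 52.97340743294931 F [-0.4 -0.5 -1.6] rim-T [13.7  1.4 27.4] n [-0.314 -0.006  0.95 ] lean 0.319 r 23.9 1263 bottom-T [ 45.1   2.  -67.6]
TCP over spindle [ 369.412722   -322.49471007] [ 0.377  0.236 -0.03 ]
low [0.37  0.251 0.144]
```

```bash
python3 -m handwheel '[{"gripper":0.4,"travel":[0.03,0.019,-0.002],"roll":0},{"gripper":0.4,"travel":[0.06,0.038,-0.005],"roll":0},{"gripper":0.4,"travel":[0.095,0.06,-0.008],"roll":0},{"gripper":0.4,"travel":[0.13,0.081,-0.01],"roll":0},{"gripper":0.4,"travel":[0.165,0.103,-0.013],"roll":0},{"gripper":0.4,"travel":[0.2,0.125,-0.016],"roll":0},{"gripper":0.4,"travel":[0.235,0.147,-0.019],"roll":0},{"gripper":0.4,"travel":[0.265,0.166,-0.021],"roll":0},{"gripper":0.4,"travel":[0.29,0.181,-0.023],"roll":0},{"gripper":0.4,"travel":[0.3,0.188,-0.024],"roll":0}]' 20 && python3 -m handwheel '[{"gripper":0.4,"travel":[0.02,0.013,0],"roll":0},{"gripper":0.4,"travel":[0.05,0.031,-0.003],"roll":0},{"gripper":0.4,"travel":[0.07,0.044,-0.005],"roll":0},{"gripper":0.4,"travel":[0.07,0.044,-0.005],"roll":0},{"gripper":0.4,"travel":[0.07,0.044,-0.005],"roll":0}]' 20; python3 lk.py 414.5 -320.5
```

```text
t: 49.35
ee_pos: [412.0, -245.4, 339.4]
ee_rot: [0.721, -0.69, 0.048, -0.024]
contact_force: [0.4, -0.2, -0.9]
finger_gap: 52.2
t: 49.85
ee_pos: [370.4, -316.2, 341.2]
ee_rot: [0.721, -0.691, 0.046, -0.025]
contact_force: [-0.4, -0.0, -1.9]
finger_gap: 52.6
[ 370.7 -315.8  341.4] gap 52.708636014234756 F [-0.1 -0.6 -0.7] rim-T [14.   1.3 27.4] n [-0.31  -0.007  0.951] lean 0.315 r 24.0 1264 bottom-T [ 45.    2.  -67.6]
TCP over spindle [ 369.50280472 -322.45843302] [ 0.007  0.001 -0.004]
low [0.001 0.016 0.17 ]
```

```bash
python3 -m handwheel '[{"gripper":0.4,"travel":[0.007,0.001,0],"roll":0},{"gripper":0.4,"travel":[0.005,0.005,0.04],"roll":0},{"gripper":0.4,"travel":[0.004,0.009,0.075],"roll":0},{"gripper":0.4,"travel":[0.003,0.012,0.11],"roll":0},{"gripper":0.4,"travel":[0.002,0.014,0.14],"roll":0},{"gripper":0.4,"travel":[0.001,0.016,0.165],"roll":0},{"gripper":0.4,"travel":[0.001,0.012,0.178],"roll":0},{"gripper":0.4,"travel":[0.001,0.007,0.19],"roll":0},{"gripper":0.4,"travel":[0.001,0.002,0.2],"roll":0},{"gripper":0.4,"travel":[0.001,0.002,0.2],"roll":0}]' 20; python3 lk.py 414.5 -320.5
```

```text
t: 50.9
ee_pos: [389.9, -322.6, 141.8]
ee_rot: [0.722, -0.69, 0.046, -0.025]
contact_force: [-1.4, -1.5, -0.7]
finger_gap: 50.3
[ 389.7 -322.6  142.3] gap 50.27591009485565 F [-0.1 -0.5 -1.4] rim-T [24.8  1.9 16.6] n [-0.959 -0.04   0.281] lean 1.286 r 24.4 294 bottom-T [120.7   5.9 -11.5]
TCP over spindle [ 293.76173303 -326.42998855] [ 0.006  0.075 -0.211]
low [-0.001  0.095  0.018]
```

```bash
python3 -m handwheel '[{"gripper":0.85,"travel":[0,0,0],"roll":0},{"gripper":0.85,"travel":[0,0,0],"roll":0},{"gripper":0.85,"travel":[0,0,0],"roll":0},{"gripper":0.85,"travel":[0,0.008,0],"roll":0},{"gripper":0.85,"travel":[0,0.008,-0.04],"roll":0},{"gripper":0.85,"travel":[0,0.008,-0.08],"roll":0},{"gripper":0.85,"travel":[0,0.008,-0.12],"roll":0},{"gripper":0.85,"travel":[0,0.008,-0.16],"roll":0},{"gripper":0.85,"travel":[0,0.008,-0.16],"roll":0}]' 20; python3 chk.py; python3 - <<'E'
from h import *
p=np.load("lk.npz")["p"]; p,d=grab_frame("wrist"); cv2.imwrite("pics/w13.png",p[:,:,::-1])
E
```

```text
t: 51.85
ee_pos: [366.7, -321.2, 306.4]
ee_rot: [0.722, -0.69, 0.053, -0.023]
contact_force: [0.6, -0.2, 0.0]
finger_gap: 74.0
[ 365.8 -319.8  303.6] [-0.99  0.2   1.73  0.08  1.13  0.5 ]
(415, -320.5) c [ 418.1 -326. ] 28.9 z [111.4 113.  114.4]
(498, -335) c [ 487.3 -334.4] 29.0 z [110.4 112.8 114.6]
(582.5, -350) c [ 557.7 -352.5] 25.0 z [ 98.5 111.6 113.6]
```

View pics/w13.png

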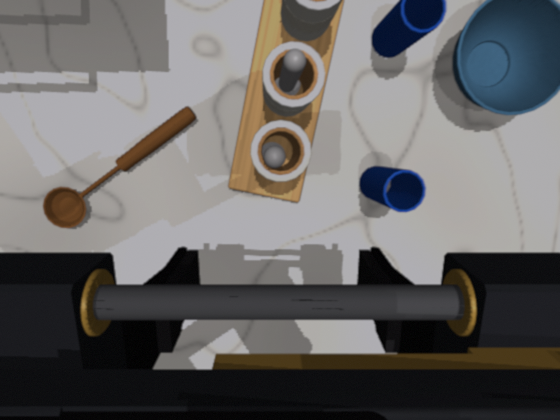

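All three rolls stand flat on their spindles: the near one is at (281,152) with the spindle inside, the next at (293,77), and all tops read 111-115 mm. Now I'll shut the bin.

```bash
python3 - <<'E'
from h import *
print(tool(475,-30,300).round(3))
E
python3 -m handwheel '[{"gripper":0,"travel":[-0.04,-0.02,0],"roll":0},{"gripper":0,"travel":[-0.08,-0.04,0],"roll":0},{"gripper":0,"travel":[-0.12,-0.055,0],"roll":0},{"gripper":0,"travel":[-0.16,-0.07,0],"roll":0},{"gripper":0,"travel":[-0.2,-0.08,0],"roll":0},{"gripper":0,"travel":[-0.24,-0.085,0],"roll":0},{"gripper":0,"travel":[-0.27,-0.09,0],"roll":0},{"gripper":0,"travel":[-0.284,-0.09,0],"roll":0},{"gripper":0,"travel":[-0.284,-0.09,0],"roll":0},{"gripper":0,"travel":[-0.284,-0.09,0],"roll":0}]' 30
python3 - <<'E'
from h import *
s=bot.observe(); print(s["ee_pos"],s["finger_gap"],s["q"])
for t in((485,-30,250),(488,-30,160)): print(tool(*t).round(3))
E
```

```text
[-0.284 -0.122  0.004]
t: 52.95
ee_pos: [441.7, -30.9, 299.6]
ee_rot: [0.722, -0.69, 0.047, -0.024]
contact_force: [0.2, 0.6, -0.8]
finger_gap: 3.6
[441.67463398 -30.91412206 299.55116653] 3.573477574185407 [-0.32583406  0.1314138   1.82728677  0.00405708  1.07846287  1.1977167 ]
[-0.001 -0.038  0.054]
[-0.004 -0.032  0.143]
```

```bash
python3 -m handwheel '[{"gripper":0,"travel":[-0.001,-0.02,0.03],"roll":0},{"gripper":0,"travel":[-0.002,-0.03,0.06],"roll":0},{"gripper":0,"travel":[-0.003,-0.032,0.1],"roll":0},{"gripper":0,"travel":[-0.004,-0.032,0.143],"roll":0},{"gripper":0,"travel":[-0.004,-0.032,0.143],"roll":0},{"gripper":0,"travel":[-0.004,-0.032,0.143],"roll":0}]'
python3 - <<'E'
from h import *
s=bot.observe(); print(s["ee_pos"],s["contact_force"])
for t in((512,-30,161),(531,-29.5,175),(545,-29,185),(558,-29,193),(573,-28,201),(587,-28,207),(603,-27,213),(620,-27,217),(625,-26,217)): print(tool(*t).round(3).tolist())
E
```

```text
t: 53.55
ee_pos: [487.1, -30.6, 159.8]
ee_rot: [0.722, -0.691, 0.045, -0.023]
contact_force: [-0.2, 0.6, -0.5]
finger_gap: 0.8
[487.12196375 -30.62618865 159.78826867] [-0.20986578  0.56540502 -0.49341456]
[0.0, -0.025, 0.001]
[0.001, -0.045, -0.011]
[0.002, -0.06, -0.02]
[0.002, -0.074, -0.026]
[0.002, -0.089, -0.033]
[0.003, -0.104, -0.037]
[0.003, -0.12, -0.042]
[0.004, -0.138, -0.044]
[0.003, -0.143, -0.044]
```

```bash
python3 -m handwheel '[{"gripper":0,"travel":[0,-0.025,0.001],"roll":0},{"gripper":0,"travel":[0.001,-0.035,-0.005],"roll":0},{"gripper":0,"travel":[0.001,-0.045,-0.011],"roll":0},{"gripper":0,"travel":[0.002,-0.06,-0.02],"roll":0},{"gripper":0,"travel":[0.002,-0.074,-0.026],"roll":0},{"gripper":0,"travel":[0.002,-0.089,-0.033],"roll":0},{"gripper":0,"travel":[0.003,-0.104,-0.037],"roll":0},{"gripper":0,"travel":[0.003,-0.12,-0.042],"roll":0},{"gripper":0,"travel":[0.003,-0.135,-0.044],"roll":0},{"gripper":0,"travel":[0.003,-0.135,-0.044],"roll":0}]' && python3 -m handwheel '[{"gripper":0,"travel":[0,-0.003,0],"roll":0},{"gripper":0,"travel":[0,-0.006,0],"roll":0},{"gripper":0,"travel":[0,-0.006,0],"roll":0}]'
```

```text
t: 54.55
ee_pos: [615.2, -26.9, 219.9]
ee_rot: [0.722, -0.69, 0.045, -0.021]
contact_force: [-7.4, -1.2, 4.4]
finger_gap: 0.3
t: 54.85
ee_pos: [615.1, -27.0, 222.0]
ee_rot: [0.722, -0.69, 0.041, -0.017]
contact_force: [-10.9, -1.6, 1.5]
finger_gap: 0.5
```

```bash
python3 -m handwheel '[{"gripper":0.3,"travel":[0,0.03,0],"roll":0},{"gripper":0.3,"travel":[0,0.06,0],"roll":0},{"gripper":0.3,"travel":[0,0.09,-0.04],"roll":0},{"gripper":0.3,"travel":[0,0.13,-0.08],"roll":0},{"gripper":0.3,"travel":[0,0.17,-0.12],"roll":0},{"gripper":0.3,"travel":[0,0.19,-0.14],"roll":0},{"gripper":0.3,"travel":[0,0.19,-0.14],"roll":0},{"gripper":0.3,"travel":[0,0.19,-0.14],"roll":0}]'
python3 - <<'E'
from h import *
p,d=grab_frame("scene"); W=cloud("scene",d); s=bot.observe(); print(s["ee_pos"],s["contact_force"])
cv2.imwrite("pics/s14.png",cv2.resize(p[110:370,150:430,::-1],None,fx=2.5,fy=2.2))
z=W[...,2]; V=p.max(2)
m=(V<60)&(W[...,0]>450)&(W[...,0]<720)&(z>205)&(z<250)&(d>0)&(abs(W[...,1]+27)<80); q=W[m]; print("bar",len(q),np.median(q,0).round(),q.min(0).round())
caddy()
hsv=cv2.cvtColor(p,cv2.COLOR_RGB2HSV); m=(hsv[...,0]<20)&(hsv[...,1]>100)&(abs(W[...,0]-500)<120)&(abs(W[...,1]-308)<90)
k,l,st,ce=cv2.connectedComponentsWithStats(m.astype(np.uint8))
for i in range(1,k):
    if st[i,4]>20: print("core",np.median(W[l==i],0).round(),W[l==i][:,2].max().round())
for x,y in((415,-320.5),(498,-335),(582.5,-350)):
    q=W[(d>0)&(z>60)&(z<126)&(np.hypot(W[...,0]-x,W[...,1]-y)<41)]; g=q[q[:,2]>100]
    if len(g): print("roll",np.round(cv2.minEnclosingCircle(g[:,:2].astype(np.float32))[0]),np.percentile(g[:,2],[50,95]).round())
E
```

```text
t: 55.65
ee_pos: [415.0, -31.9, 349.4]
ee_rot: [0.722, -0.69, 0.044, -0.019]
contact_force: [0.6, -0.5, 1.1]
finger_gap: 26.4
[415.05560601 -31.74487524 348.05389658] [ 0.18873695  1.23341577 -0.16655062]
bar 118 [633. -27. 239.] [623. -98. 230.]
caddy [500. 308.] [223. 153.] 11.4
core [565. 321.  74.] 115.0
core [501. 309.  71.] 111.0
core [437. 300.  69.] 113.0
roll [ 411. -308.] [109. 121.]
roll [ 576. -350.] [114. 124.]
```

View pics/s14.png

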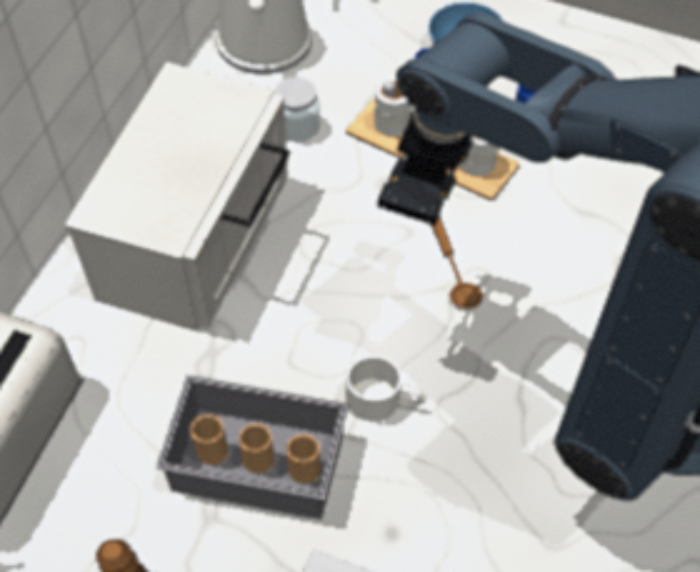

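The bin is shut: the bar reads x = 633 mm, against 632 mm at the start. Three cores stand in the caddy, the bystanders look unmoved, and the arm is clear of everything.

```bash
python3 -c "
from h import *
print(bot.hand_in())"
```

```text
the job is handed in; nothing more can be done
None
```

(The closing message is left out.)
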